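# Load the relay carrier from the railed stock shelf

### The job

Make the relay carrier ready for the service van: swing its hold-down bar right off the channel, bring every spare relay from the stock shelf - lift it over the yellow rail without knocking it against the shelf above, then draw it forward - and stand it upright in the channel side by side with the relays already there, sliding these along where there is no room. Finally swing the bar fully shut over the row. Do not lift the old relays out of the channel, and leave the grease tin and the oil bottle on the rack where they stand.

Things in the scene. Friction and masses are not known exactly. Their poses are not given: they have to be found in the camera images.
- new1_mid (a point): plug-in relay, black block 46 (its x) x 28 (its y) x 80 mm high with two 8 mm gold pins on top (88 mm in all), 0.14 kg; the point is its centre, 40 mm above its underside, axes: z up when it stands, y across its 28 mm thickness. A spare that starts on the rack's lower shelf, 46 mm side along the rail; may be absent.
- new2_mid (a point): plug-in relay, black block 46 (its x) x 28 (its y) x 80 mm high with two 8 mm gold pins on top (88 mm in all), 0.14 kg; the point is its centre, 40 mm above its underside, axes: z up when it stands, y across its 28 mm thickness. A spare that starts on the rack's lower shelf, 46 mm side along the rail; may be absent.
- new3_mid (a point): plug-in relay, black block 46 (its x) x 28 (its y) x 80 mm high with two 8 mm gold pins on top (88 mm in all), 0.14 kg; the point is its centre, 40 mm above its underside, axes: z up when it stands, y across its 28 mm thickness. A spare that starts on the rack's lower shelf, 46 mm side along the rail; may be absent.
- new4_mid (a point): plug-in relay, black block 46 (its x) x 28 (its y) x 80 mm high with two 8 mm gold pins on top (88 mm in all), 0.14 kg; the point is its centre, 40 mm above its underside, axes: z up when it stands, y across its 28 mm thickness. A spare that starts on the rack's lower shelf, 46 mm side along the rail; may be absent.
- old1_mid (a point): plug-in relay, black block 46 (its x) x 28 (its y) x 80 mm high with two 8 mm gold pins on top (88 mm in all), 0.14 kg; the point is its centre, 40 mm above its underside, axes: z up when it stands, y across its 28 mm thickness. Stands already in the carrier's channel, 28 mm side along the channel.
- old2_mid (a point): plug-in relay, black block 46 (its x) x 28 (its y) x 80 mm high with two 8 mm gold pins on top (88 mm in all), 0.14 kg; the point is its centre, 40 mm above its underside, axes: z up when it stands, y across its 28 mm thickness. Stands already in the carrier's channel, 28 mm side along the channel.
- rack: grey sheet-steel stock rack, 158 mm deep (x), 370 wide (y); origin at the middle of its underside on the counter, -x is its open front. The spare relays stand on the lower shelf, its top 40 mm above the origin, behind the yellow rail, centres near local x -29 mm. Other stock stands on the upper shelf, from local x +15 mm back, up to 310 mm above the origin.
- rail (a point): middle of the top edge of the rack's yellow front retaining rail (along the rack's y, 4 mm thick); it stands 20 mm above the lower shelf and 60 mm above the counter.
- upper_shelf: the rack's upper shelf (3 mm sheet); its origin is the middle of its lower front edge, 125 mm above the lower shelf, 31 mm behind the rail's middle. The sheet runs back from here over the rear of the relays, so their pins have 37 mm of lift below it.
- grease: green and white grease tin, 73 mm diameter, 48 high, standing on the rack's upper shelf; origin at its underside. Bystander.
- oiler: white oil bottle with red nozzle, 46 mm diameter, 139 high, on the rack's upper shelf; origin at its underside. Bystander.
- row (a point): middle of the channel's floor in the blue relay carrier (fixed; floor 6 mm above the counter); axes: x along the channel, away from the robot, z up. Channel inside 194 mm long (x) x 51 wide (y): room for six relays side by side, 28 mm sides along x. Side walls 32 mm high, their flared lips 38 mm high and 8 mm outward; end walls 50 mm high; open pocket with pliers on the -y side, 20 mm high, to y -84 mm.
- stop (a point): top of the steel stop post the shut bar rests against, at the channel's far end, 119 mm beyond its middle, 101 mm above its floor; 14 x 4 mm, with a ledge under the bar.
- bar (a joint): angle of the steel hold-down bar (20 mm wide, 5 thick, underside 93 mm above the channel floor) about its upright pivot at the channel's near end: 0 = shut, along the channel over the relays, against the stop post; grows as it swings, anticlockwise seen from above, to the +y side, at most 1.9. Stays where left; friction 0.06 N m. From 1.4 up the channel is clear.
- pivot (a point): bar's pivot axis at the bar's underside, 120 mm nearer than the channel's middle; fixed to the carrier.
- knob (a point): middle of the round red upright knob (18 mm diameter, 38 high) on the bar's free end, 235 mm from the pivot axis; the point is 22 mm above the bar's top face, 16 mm below the knob's top.
Mind the look-alikes: they are no part of the job. Leave any pink look-alike of the part that bears new3_mid alone.

How it is judged (in metres and radians):
On the way, in this order (a step that is already met when the one before it is completed fails the run):
1. the hold-down bar is swung clear of the channel (value of joint bar above 1.2 rad), for 0.2 s.
2. every relay stands upright on the channel floor (x of new1_mid in the frame of row between -0.089 and 0.089 m and y of new1_mid in the frame of row between -0.012 and 0.012 m and z of new1_mid in the frame of row between 0.03 and 0.046 m and angle between each of new1_mid, new2_mid, new3_mid, new4_mid, old1_mid, old2_mid's own z axis and vertical below 0.15 rad and angle between the y axis of each of new1_mid, new2_mid, new3_mid, new4_mid, old1_mid, old2_mid and the x axis of row, either way round below 0.3 rad and x of new2_mid in the frame of row between -0.089 and 0.089 m and y of new2_mid in the frame of row between -0.012 and 0.012 m and z of new2_mid in the frame of row between 0.03 and 0.046 m and x of new3_mid in the frame of row between -0.089 and 0.089 m and y of new3_mid in the frame of row between -0.012 and 0.012 m and z of new3_mid in the frame of row between 0.03 and 0.046 m and x of new4_mid in the frame of row between -0.089 and 0.089 m and y of new4_mid in the frame of row between -0.012 and 0.012 m and z of new4_mid in the frame of row between 0.03 and 0.046 m and x of old1_mid in the frame of row between -0.089 and 0.089 m and y of old1_mid in the frame of row between -0.012 and 0.012 m and z of old1_mid in the frame of row between 0.03 and 0.046 m and x of old2_mid in the frame of row between -0.089 and 0.089 m and y of old2_mid in the frame of row between -0.012 and 0.012 m and z of old2_mid in the frame of row between 0.03 and 0.046 m), for 0.2 s.
3. the bar is shut over the row (all of step 2 and value of joint bar below 0.1 rad), for 0.2 s.
At the end, for the whole second after the job is handed in: Every relay present, new and old, stands on the channel floor (centre 30 to 46 mm above it), inside the channel, within 0.15 rad of upright and with its 28 mm side along the channel within 0.3 rad, at rest; the bar is within 0.10 rad of shut (all of step 3 and linear speed of each of new1, new2, new3, new4, old1, old2 below 0.02 m/s); the robot touches nothing.
It fails at once if other stock (grease tin, oil bottle) shifted by more than 40 mm (distance of any of grease, oiler from where it was at the start of the episode above 0.04 m).
It fails at once if an old relay lifted out of the channel (z of any of old1_mid, old2_mid in the frame of row above 0.085 m).
It fails at once if a relay knocked against the upper shelf (more than 20 N) (contact force between any of new1, new2, new3, new4 and upper_shelf above 20 N).
Of new1, new2, new3, new4 only 3 to 4 are there at a start; the rules pass over those that are not, and their reading is None.
Once in a run the grip may slacken for a moment while it holds something.
It also fails if it takes over 210 s, if anything falls off the work surface, if the arm or the gripper's body presses on something with over 40 N, if the wrist force passes 120 N, or if a joint passes its speed limit or range.

### The arm

A 6-joint arm with a two-finger parallel gripper is mounted at the origin on a cart in front of the work surface, level with it; the furniture and walls round the work are solid. World frame = base frame: x ahead of the robot, y to its left, z up, the work surface at z = 0. Lengths are in mm, angles in degrees, forces in N, time in s.
With the tool pointing down it reaches from about 300 to 850 mm from the base axis. Payload 4.2 kg.
Tool frame: the origin (TCP) lies between the finger pads; the fingertips stand 22 mm ahead of it and the grasp point (between the pads) lies 3 mm ahead of it (env.finger_overhang is the distance from the TCP to the fingertips, in mm); z points along the fingers, y is the line along which they close (so a half turn about z gives the same grasp; the last joint's range is limited). The gripper opens to 91 mm and grips with 3 to 60 N. Pads are 32 mm wide; open, the fingers measure 118 mm over their backs; the gripper's body (76 mm by 178 mm) begins 60 mm behind the grasp point.
Start: joints at [-74.714, 18.312, 89.639, -0, 72.044, -1.146], TCP at [162.661, -551.529, 214.576] pointing down, gripper open.
Joint ranges: [-177.97, 177.97], [-48.28, 115.42], [12.27, 149.76], [-77.06, 257.06], [2.81, 150.46], [-146.56, 146.56]. Speed limits (degrees/s): [147.25, 147.25, 180, 180, 180, 180].

### API

Orientations are given as [roll, pitch, yaw] about the fixed x, y, z axes, in that order (R = Rz(yaw) Ry(pitch) Rx(roll)).
In Python, from workcell import state, cams, ticket, look_for, outline_of, env gives the robot as it stands.
- The arm moves only by the tool servo_tool, never from a script. Its argument "steps" is a list of rows, each a list of 3 entries, a list of its own where there are three numbers: the closure in counts, from 0 (fully open) to 255 (shut), then the shift along the tool's x, y, z in mm, then the turn, a rotation vector about the tool's x, y, z in rad. A call has exactly 10 rows; each row shifts and turns the commanded pose from where the row before left it, along the tool's axes as they then stand; what a row does not reach is not made up. A row lasts 1/10 s, in which the tool goes at most 50 mm and 8.59 degrees, less where a joint would pass 70% of its speed; a pose out of reach is approached as far as the arm can. A call with a gripper value outside its range is refused whole. The fingers move at their own pace and stop on an object; "squeeze" is the grip in N (left out, the last holds). Time passes only in rows, so rows that do not move let the fingers close, or fill a call up. It gives the time, the measured TCP pose, the force, the opening and the grip force at its end, in the units of the state.
- state(): the state, without advancing time (a new reading comes with each control period).
- cams.grab_frame(name): name is "scene" or "top" or "wrist"; returns a dict with "color" (480x640x3 uint8, red, green, blue), "z_map" (480x640 float32, mm along the optical axis (not along the pixel's ray), 0 where there is no reading), "fovy" (degrees; the focal length in pixels is half the picture's height over the tangent of half this angle, whatever the lens; pixels are square), "cx", "cy" (the principal point, pixels), "k1" (the pictures are not rectified: a ray, as slopes to the right and down, at radius r is drawn at 1 + k1 r^2 times it, then the intrinsics apply), "eye" and "rotation" of the camera in the world; the wrist camera has in their place "tool_from_camera" (4x4, takes a point from camera to tool coordinates, whose origin is the TCP and whose axes are the flange's). Camera axes: x right, y up, looking along -z (the intrinsics and any distortion apply to the point x, -y, -z); pixel columns grow to the right and rows downward; lengths in mm; the calibration is good to about 2 mm. A picture is of the moment at which its call begins: read the wrist's pose just before it.
- ticket.job_done(): hands the job in; it is judged then, once.
Trained networks look in a picture, given as the dict that the camera call returned (one of the last four; its "shot" number tells which), for a name from the list of things; names that differ only in an ending like _2 or _b are one class to them, and where a whole thing is asked for, a point or a joint stands for the part that bears it (a point fixed in the world has none). Each returns a list of dicts, best first, with "confidence" (0 to 1); they miss things now and then, are a little off and sometimes report something else, mostly with a low value. They report only what shows in the picture. A call takes as long as a camera call. They do not tell look-alikes from the thing itself.
- look_for(picture, thing): "at" ([column, row] in pixels, amid what is visible of it).
- outline_of(picture, thing): "pixels" (480x640 bool, what is visible of it) and "at" ([column, row] in pixels, amid what is visible of it).
The state is a dict: "time_s": time; "qpos": joint angles; "qvel": joint speeds; "effort": joint torques, N m; "ee_pos": TCP position; "ee_rot": TCP orientation; "force": force on the tool from outside, world axes, zero at the start; "torque": the same for the moment, N m; "gripper_width": finger opening in mm; "gripper_force": force on a finger pad.
Only numpy, scipy, OpenCV 4.12 (cv2) and the standard library are available. Lean on these libraries where they do the work, as an engineer would, in place of code of your own. Each camera call takes 0.05 s, during which the arm holds its last target. There are 200 camera calls.

## Working session

There is one attempt and no reset: what is moved stays moved. The work goes in short steps, Python scripts to look and compute and a tool call to move; the robot and the scene stay as the last step left them, time stands still between calls to the robot, and variables do not carry over. Pictures are saved under pics/ and viewed, at most 14 in all, crops included, and the job is handed in when it is done.

Besides the shell and the picture viewer there is one more tool, called after ">>>" as a command line: name --argument value ..., lists and objects as JSON in quotes. servo_tool: Moves the arm, as the interface text tells. Its arguments: {"type":"object","properties":{"steps":{"type":"array","items":{"type":"array"}},"squeeze":{"type":"number"}},"required":["steps"]}

```bash
ls; mkdir -p pics
cat > h.py <<'E'
import numpy as np, cv2
from workcell import state, cams, ticket, look_for, outline_of, env
from scipy.spatial.transform import Rotation as R
def grab(n):
    s=state(); p=cams.grab_frame(n); p['s']=s; return p
def save(p,f,crop=None,k=1):
    im=p['color'][...,::-1]
    if crop: a,b,c,d=crop; im=im[b:d,a:c]
    cv2.imwrite('pics/'+f,cv2.resize(im,None,fx=k,fy=k,interpolation=cv2.INTER_CUBIC))
def pose(p):
    if 'eye' in p: 
        T=np.eye(4); T[:3,:3]=np.array(p['rotation']); T[:3,3]=p['eye']; return T
    T=np.eye(4); T[:3,:3]=R.from_euler('xyz',p['s']['ee_rot'],degrees=True).as_matrix(); T[:3,3]=p['s']['ee_pos']
    return T@np.array(p['tool_from_camera'])
def slopes(p,uv):
    uv=np.atleast_2d(np.array(uv,float)); f=240/np.tan(np.radians(p['fovy'])/2)
    d=(uv-[p['cx'],p['cy']])/f; q=d.copy()
    for _ in range(20): q=d/(1+p['k1']*(q**2).sum(1,keepdims=True))
    return q
def pts(p,uv,z=None):
    uv=np.atleast_2d(np.array(uv)); q=slopes(p,uv)
    if z is None:
        i=np.round(uv).astype(int); z=p['z_map'][i[:,1],i[:,0]]
    z=np.asarray(z,float)
    c=np.c_[q[:,0]*z,-q[:,1]*z,-z*np.ones(len(q))]; T=pose(p); return c@T[:3,:3].T+T[:3,3]
def onplane(p,uv,h):
    q=slopes(p,uv); T=pose(p); d=np.c_[q[:,0],-q[:,1],-np.ones(len(q))]@T[:3,:3].T
    return T[:3,3]+d*((h-T[2,3])/d[:,2])[:,None]
def cloud(p,mask=None):
    m=p['z_map']>0
    if mask is not None: m&=mask
    v,u=np.nonzero(m); return pts(p,np.c_[u,v]),np.c_[u,v]
E
cat > a.py <<'E'
from h import *
print(state(), env.finger_overhang)
for n in ['scene','top']:
    p=grab(n); save(p,n+'0.png'); print(n,p['fovy'],p['k1'],p['eye'])
    for t in ['new1_mid','old1_mid','rack','rail','upper_shelf','grease','oiler','row','stop','bar','pivot','knob']:
        r=look_for(p,t)
        print(t,[(round(x['confidence'],2),np.round(x['at']).tolist(),np.round(pts(p,x['at'])[0]).tolist()) for x in r])
E
python3 a.py
```

```text
pics
{'time_s': 0.0, 'qpos': array([-7.47126703e+01,  1.83517180e+01,  8.97072831e+01,  6.43020242e-05,
        7.20439248e+01, -1.14447377e+00]), 'qvel': array([ 0.09813237,  0.02479101,  0.03135428,  0.06702007,  0.05750443,
       -0.07702674]), 'effort': array([-2.75551924e-03, -4.12466168e+01, -2.31976354e+01,  7.26283388e-02,
        4.57508722e-02, -1.33773838e-04]), 'ee_pos': array([ 162.53211724, -551.01579043,  213.71357258]), 'ee_rot': array([-1.79897096e+02, -2.11691434e-03,  1.64317817e+01]), 'force': array([-0.28264189, -0.62034818,  0.91269641]), 'torque': array([ 0.00706878, -0.01316093, -0.00129945]), 'gripper_force': 0.0, 'gripper_width': 90.75881504080118} 22.0
scene 45.27114700333388 -0.17520112279525143 [ 34.07967379 878.0286553  850.23945849]
new1_mid []
old1_mid [(0.9, [266.0, 345.0], [159997.0, 160840.0, 160813.0]), (0.71, [316.0, 220.0], [209756.0, 210600.0, 210572.0])]
rack [(0.64, [302.0, 211.0], [233342.0, 234186.0, 234159.0])]
rail [(0.66, [297.0, 209.0], [196217.0, 197061.0, 197033.0])]
upper_shelf [(0.74, [310.0, 190.0], [209384.0, 210228.0, 210200.0])]
[... 1078 characters left out ...]
89203.0, 88779.0, 89865.0])]
grease [(0.8, [348.0, 169.0], [86366.0, 85942.0, 87028.0])]
oiler [(0.63, [301.0, 180.0], [81470.0, 81046.0, 82132.0]), (0.27, [194.0, 278.0], [97989.0, 97565.0, 98651.0])]
row [(0.82, [195.0, 274.0], [98935.0, 98511.0, 99597.0]), (0.5, [352.0, 225.0], [94231.0, 93807.0, 94893.0])]
stop [(0.97, [192.0, 280.0], [95464.0, 95041.0, 96127.0]), (0.5, [374.0, 189.0], [91028.0, 90604.0, 91690.0]), (0.27, [300.0, 177.0], [80975.0, 80552.0, 81638.0])]
bar [(0.84, [168.0, 272.0], [89073.0, 88649.0, 89735.0])]
pivot [(0.58, [193.0, 279.0], [95366.0, 94942.0, 96029.0])]
knob [(0.55, [165.0, 271.0], [89175.0, 88751.0, 89838.0]), (0.32, [180.0, 269.0], [354.0, -69.0, 1017.0])]
```

```bash
sed -i "s/T\[:3,:3\]=np.array(p\['rotation'\])/T[:3,:3]=R.from_euler('xyz',p['rotation'],degrees=True).as_matrix()/" h.py; sed -i "s/save(p,n+'0.png')/save(p,n+'0.png'); print(p['rotation'])/; s/^print(state.*//" a.py; python3 a.py
```

```text
[  56.36387495   -1.11565834 -152.27072205]
scene 45.27114700333388 -0.17520112279525143 [ 34.07967379 878.0286553  850.23945849]
new1_mid [(0.65, [263.0, 348.0], [462.0, 229.0, 69.0]), (0.32, [250.0, 343.0], [526.0, 179.0, 7.0])]
old1_mid [(0.75, [264.0, 348.0], [460.0, 229.0, 69.0])]
rack [(0.79, [299.0, 209.0], [563.0, -93.0, 173.0]), (0.67, [248.0, 340.0], [534.0, 175.0, 9.0])]
rail [(0.64, [300.0, 210.0], [560.0, -93.0, 171.0])]
upper_shelf [(0.58, [310.0, 186.0], [593.0, -204.0, 172.0]), (0.42, [249.0, 344.0], [528.0, 182.0, 7.0])]
grease [(0.82, [291.0, 178.0], [618.0, -153.0, 210.0]), (0.36, [238.0, 317.0], [531.0, 210.0, 102.0])]
oiler [(0.84, [268.0, 182.0], [631.0, -71.0, 236.0])]
row [(0.92, [249.0, 340.0], [532.0, 175.0, 9.0])]
stop [(0.92, [250.0, 345.0], [521.0, 187.0, 10.0]), (0.24, [334.0, 206.0], [34.0, 878.0, 850.0])]
bar [(0.86, [235.0, 315.0], [538.0, 209.0, 104.0]), (0.37, [287.0, 179.0], [624.0, -144.0, 209.0]), (0.17, [299.0, 210.0], [562.0, -91.0, 172.0])]
pivot [(0.65, [253.0, 340.0], [485.0, 231.0, 79.0]), (0.65, [265.0, 348.0], [463.0, 223.0, 63.0]), (0.44
[... 412 characters left out ...]
0], [629.0, -89.0, 254.0])]
rail [(0.95, [385.0, 192.0], [598.0, -247.0, 169.0])]
upper_shelf [(0.85, [371.0, 187.0], [611.0, -222.0, 170.0]), (0.45, [195.0, 278.0], [528.0, 176.0, 11.0])]
grease [(0.59, [348.0, 171.0], [635.0, -178.0, 218.0])]
oiler [(0.91, [300.0, 176.0], [630.0, -89.0, 254.0]), (0.22, [310.0, 236.0], [550.0, -88.0, 124.0])]
row [(0.68, [194.0, 276.0], [530.0, 173.0, 23.0])]
stop [(0.59, [195.0, 281.0], [521.0, 175.0, 16.0]), (0.44, [315.0, 232.0], [555.0, -100.0, 121.0])]
bar [(0.68, [167.0, 272.0], [534.0, 207.0, 102.0])]
pivot [(0.74, [194.0, 281.0], [520.0, 174.0, 25.0]), (0.4, [166.0, 272.0], [534.0, 206.0, 107.0])]
knob [(0.63, [165.0, 270.0], [540.0, 209.0, 105.0])]
```

View pics/top0.png

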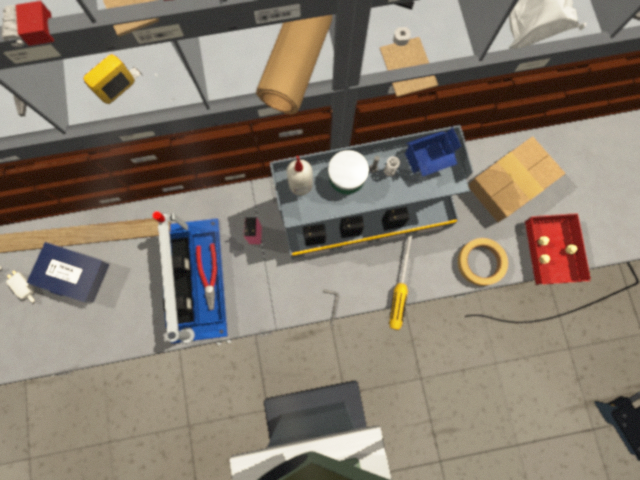

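View pics/scene0.png

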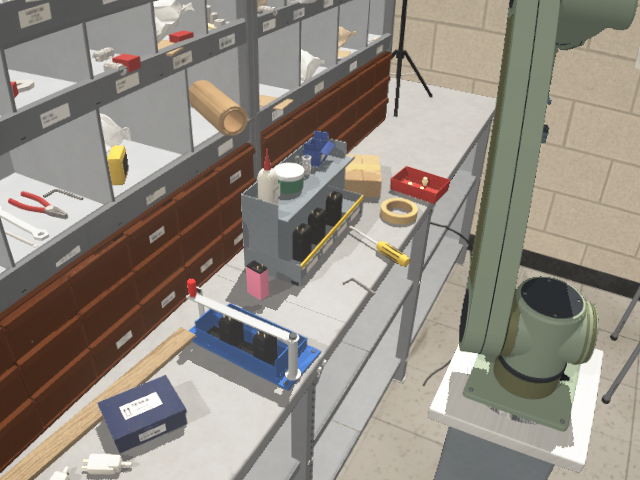

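```bash
cat > b.py <<'E'
from h import *
p=grab('top'); C,uv=cloud(p); col=p['color'][uv[:,1],uv[:,0]].astype(int)
def rect(X,name):
    r=cv2.minAreaRect(X[:,:2].astype(np.float32)); print(name,len(X),'c',np.round(r[0],1),'size',np.round(r[1],1),'ang',round(r[2],1),'z',np.round(np.percentile(X[:,2],[5,50,95]),1))
box=lambda u0,v0,u1,v1:(uv[:,0]>=u0)&(uv[:,0]<=u1)&(uv[:,1]>=v0)&(uv[:,1]<=v1)
z=C[:,2]
m=box(145,205,190,345)&(abs(z-104)<4); rect(C[m],'bar')
Y=C[m]; l=cv2.fitLine(Y[:,:2].astype(np.float32),cv2.DIST_HUBER,0,.01,.01).ravel(); print(l, np.degrees(np.arctan2(l[1],l[0])))
m=box(145,200,190,235)&(col[:,0]>150)&(col[:,1]<80)&(z>110); rect(C[m],'knob')
blue=(col[:,2]>120)&(col[:,0]<70)
m=box(150,205,240,350)&blue; rect(C[m],'blue')
for h in (6,20,38,50,56):
    mm=m&(abs(z-h)<3); 
    if mm.sum()>20: rect(C[mm],'blue%d'%h)
yel=(col[:,0]>170)&(col[:,1]>120)&(col[:,2]<80)&box(285,205,462,265)
rect(C[yel],'rail'); X=onplane(p,uv[yel],60); rect(X,'rail@60'); l=cv2.fitLine(X[:,:2].astype(np.float32),cv2.DIST_HUBER,0,.01,.01).ravel(); print(l,np.degrees(np.arctan2(l[1],l[0])))
for b in [(298,215,335,250),(335,208,370,242),(380,200,415,235)]:
    m=box(*b)&(abs(z-120)<5); rect(C[m],'relay')
for b in [(172,230,196,275),(172,275,200,330)]:
    m=box(*b)&(abs(z-86)<5); rect(C[m],'old')
m=box(240,210,265,250)&(z>60); rect(C[m],'pink')
m=box(270,120,475,230)&(abs(z-168)<3); rect(C[m],'upper')
save(p,'top0c.png',(140,150,480,350),2.3)
E
python3 b.py
```

```text
bar 1140 c [527.9 205.7] size [ 33.7 256.2] ang 84.6 z [102.5 105.4 107.4]
[ 9.9908018e-01 -4.2881612e-02  5.2888184e+02  2.0555263e+02] -2.4576888
knob 64 c [642.5 201.2] size [14.2 13.8] ang 58.9 z [123.5 141.7 145.4]
blue 2355 c [526.7 169.7] size [104.8 261.9] ang 86.7 z [ 4.9  8.4 44. ]
blue6 1349 c [526.7 169.5] size [104.2 262.1] ang 86.9 z [4.4 7.  8.8]
blue20 114 c [525.3 146.7] size [ 57.1 198.1] ang 86.1 z [17.6 20.3 22.5]
blue56 39 c [529.7 192.9] size [ 35.2 199.8] ang 85.1 z [53.9 57.2 58.6]
rail 370 c [ 534.  -238.8] size [373.6  97.1] ang 76.3 z [53.6 61.1 64.5]
rail@60 370 c [ 532.9 -232.3] size [360.5  97.6] ang 75.3 z [60. 60. 60.]
[ 1.0789856e-02 -9.9994177e-01  5.3439935e+02 -2.1875786e+02] -89.38177
relay 267 c [558.3 -99.8] size [44.5 27. ] ang 88.9 z [115.9 121.8 124. ]
relay 263 c [ 560.3 -179.3] size [43.7 26.8] ang 89.3 z [116.3 121.8 124.1]
relay 262 c [ 560.6 -272.9] size [26.  43.2] ang 2.7 z [116.  121.9 124.1]
old 134 c [555.9 189.9] size [23.  26.6] ang 87.9 z [81.7 87.4 90.5]
old 117 c [472.9 194.1] size [17.6 27.8] ang 88.2 z [82.3 87.4 90.3]
pink 306 c [602.   31.3] size [28.3 45.1] ang 78.2 z [64.1 81.2 84.4]
upper 6146 c [ 651.8 -225. ] size [173.6 366.9] ang 0.8 z [167.  169.3 170.8]
```

View pics/top0c.png

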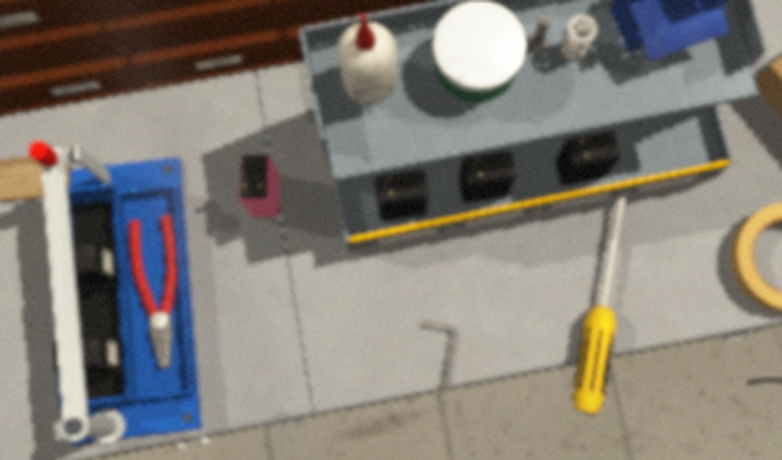

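>>> servo_tool --steps '[[0,[0,0,-50],[0,0,0.1434]],[0,[0,0,-50],[0,0,0.1434]],[0,[0,0,-36],[0,0,0]],[0,[24,-40,0],[0,0,0]],[0,[24,-40,0],[0,0,0]],[0,[24,-40,0],[0,0,0]],[0,[24,-40,0],[0,0,0]],[0,[24,-40,0],[0,0,0]],[0,[24,-40,0],[0,0,0]],[0,[24,-40,0],[0,0,0]]]'

```text
time_s: 3.65
ee_pos: [331.2, -269.8, 350.8]
ee_rot: [180.0, -0.0, -0.0]
force: [0.6, -0.1, 0.3]
gripper_width: 91.6
gripper_force: 0.0
```

>>> servo_tool --steps '[[0,[24,-40,0],[0,0,0]],[0,[24,-40,0],[0,0,0]],[0,[24,-40,0],[0,0,0]],[0,[0,0,0],[0,0,0]],[0,[0,0,0],[0,0,0]],[0,[0,0,0],[0,0,0]],[0,[0,0,0],[0,0,0]],[0,[0,0,0],[0,0,0]],[0,[0,0,0],[0,0,0]],[0,[0,0,0],[0,0,0]]]'

```text
time_s: 4.65
ee_pos: [402.4, -152.0, 350.6]
ee_rot: [180.0, -0.0, -0.1]
force: [0.7, -0.2, -0.1]
gripper_width: 91.0
gripper_force: 0.0
```

```bash
cat > c.py <<'E'
from h import *
s=state(); print(s['ee_pos'],s['ee_rot'],s['qpos'],s['time_s'])
p=grab('wrist'); print(p['fovy'],p['k1'],np.round(p['tool_from_camera'],2).tolist()); save(p,'w1.png')
E
python3 c.py
```

```text
[ 402.43964218 -152.0338859   350.55844012] [ 1.79992326e+02 -3.11607783e-03 -6.82427114e-02] [-2.22227690e+01  1.43549683e+00  9.14684844e+01 -5.94015983e-03
  8.70902388e+01  6.78457752e+01] 4.65
71.3082374766125 0.0196544093765668 [[-0.0, 0.96, 0.28, 79.33], [1.0, 0.0, -0.0, 1.29], [-0.0, 0.28, -0.96, -170.13], [0.0, 0.0, 0.0, 1.0]]
```

View pics/w1.png

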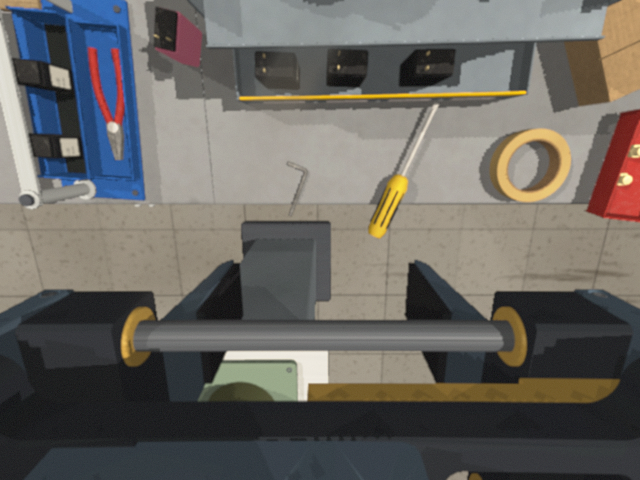

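```bash
cat > d.py <<'E'
from h import *
p=grab('wrist'); C,uv=cloud(p); col=p['color'][uv[:,1],uv[:,0]].astype(int); z=C[:,2]
box=lambda u0,v0,u1,v1:(uv[:,0]>=u0)&(uv[:,0]<=u1)&(uv[:,1]>=v0)&(uv[:,1]<=v1)
def line(X,n):
    x=X[:,:2].astype(np.float32); l=cv2.fitLine(x,cv2.DIST_HUBER,0,.01,.01).ravel(); d=l[:2]*np.sign(l[1]); t=(x-l[2:])@d
    print(n,len(X),'ends',np.round(l[2:]+d*t.min(),1),np.round(l[2:]+d*t.max(),1),'ang',round(np.degrees(np.arctan2(d[1],d[0])),2),'z',np.round(np.percentile(X[:,2],[5,50,95]),1))
def rect(X,name):
    r=cv2.minAreaRect(X[:,:2].astype(np.float32)); print(name,len(X),'c',np.round(r[0],1),'size',np.round(r[1],1),'ang',round(r[2],1),'z',np.round(np.percentile(X[:,2],[5,50,95]),1))
yel=(col[:,0]>150)&(col[:,1]>100)&(col[:,2]<90)&box(235,88,530,104)
line(C[yel],'rail'); line(onplane(p,uv[yel],60),'rail60')
# shelf front edge: lowest rows of z~168 pts
m=box(220,20,600,60)&(abs(z-167)<5); E=[]
for u in range(225,600,5):
    k=m&(uv[:,0]==u)
    if k.any(): i=np.argmax(np.where(k,uv[:,1],0)); E.append(C[i])
line(np.array(E),'shelf edge')
for b in [(250,45,305,95),(325,45,375,95),(395,40,460,90)]:
    m=box(*b)&(abs(z-121)<4); rect(C[m],'relay top')
m=box(140,0,205,60)&(z>50); rect(C[m],'pink')
T=cams.grab_frame('top'); T['s']=None; C2,uv2=cloud(T)
m=(C2[:,2]>172)&(C2[:,1]<-20)&(C2[:,1]>-420)&(C2[:,0]<720)&(C2[:,0]>500); print('stock minx',np.percentile(C2[m,0],[0,1,5]),'maxz',C2[m,2].max())
m=(C2[:,2]>60)&(C2[:,1]>80)&(C2[:,1]<400); 
for x in range(640,1000,40):
    k=m&(abs(C2[:,0]-x)<20); print(x,k.sum(),np.round(C2[k,2].max()) if k.any() else '',end='; ')
E
python3 d.py
```

```text
rail 1029 ends [ 539.1 -410.2] [534.4 -45.5] ang 90.74 z [53.2 59.6 61.3]
rail60 1029 ends [ 539.1 -408.9] [534.3 -47. ] ang 90.75 z [60. 60. 60.]
shelf edge 75 ends [ 569.6 -404.4] [565.2 -61.5] ang 90.73 z [166.  168.  169.9]
relay top 974 c [ 561.2 -100.6] size [40.1 24.9] ang 87.7 z [119.  120.5 121.9]
relay top 967 c [ 563.7 -179.2] size [40.7 25. ] ang 87.6 z [119.  120.5 122. ]
relay top 954 c [ 563.2 -273.4] size [24.4 40.5] ang 0.3 z [119.  120.5 122. ]
pink 1703 c [599.6  -1.6] size [90.4 46. ] ang 80.3 z [ 54.6  79.8 180.3]
stock minx [562.54335624 565.29356555 602.23635294] maxz 399.8531918249771
640 323 148.0; 680 0 ; 720 14413 571.0; 760 9336 597.0; 800 5696 563.0; 840 2353 404.0; 880 1465 352.0; 920 0 ; 960 0 ;
```

```bash
cat > plan.py <<'E'
from h import *
import json
def rot(tilt,yaw): # tool z tilted forward by tilt (deg) about tool y after yaw
    return R.from_euler('z',yaw,degrees=True)*R.from_euler('x',180,degrees=True)*R.from_euler('y',tilt,degrees=True)
def plan(wps,s=None):
    """wps: (grasp xyz, tilt, yaw, closure, rows)"""
    s=s or state(); r=R.from_euler('xyz',s['ee_rot'],degrees=True); t=np.array(s['ee_pos']); rows=[]
    for g,ti,ya,cl,n in wps:
        r1=rot(ti,ya)
        t1=np.array(g,float)-3*r1.apply([0,0,1]) if g is not None else t
        r0,t0=r,t; rv=(r0.inv()*r1).as_rotvec()
        for k in range(1,n+1):
            tt=t0+(t1-t0)*k/n; rr=r0*R.from_rotvec(rv*k/n)
            d=np.round(r.inv().apply(tt-t),1)+0.; w=np.round((r.inv()*rr).as_rotvec(),3)+0.
            t=t+r.apply(d); r=r*R.from_rotvec(w)
            assert np.linalg.norm(d)<50 and np.linalg.norm(w)<.1499,(d,w)
            rows.append([cl,[x if x%1 else int(x) for x in d.tolist()],w.tolist()])
    while len(rows)%10: rows.append([rows[-1][0],[0,0,0],[0,0,0]])
    for i in range(0,len(rows),10): print(json.dumps(rows[i:i+10]).replace('0.0','0.0')); print()
E
cat > e.py <<'E'
from plan import *
plan([([560,120,300],15,0,0,7),([642,201,230],30,0,0,4),([642,201,175],30,0,0,2),([642,201,133],30,0,0,3),([642,201,133],30,0,0,4)])
E
python3 e.py
```

```text
[[0, [22.4, -38.8, 6.8], [0.0, 0.037, 0.0]], [0, [22, -38.9, 7.6], [0.0, 0.038, 0.0]], [0, [21.8, -38.8, 8.5], [0.0, 0.037, 0.0]], [0, [21.5, -38.8, 9.3], [0.0, 0.038, 0.0]], [0, [21.1, -38.8, 10], [0.0, 0.037, 0.0]], [0, [20.7, -38.9, 10.9], [0.0, 0.037, 0.0]], [0, [20.3, -38.8, 11.6], [0.0, 0.038, 0.0]], [0, [15.1, -20.3, 22.2], [0.0, 0.065, 0.0]], [0, [13.5, -20.2, 23.2], [0.0, 0.066, 0.0]], [0, [12.1, -20.3, 24], [0.0, 0.065, 0.0]]]

[[0, [10.4, -20.2, 24.7], [0.0, 0.066, 0.0]], [0, [-13.8, 0, 23.8], [0.0, 0.0, 0.0]], [0, [-13.7, -0.1, 23.8], [0.0, 0.0, 0.0]], [0, [-7, 0, 12.1], [0.0, 0.0, 0.0]], [0, [-7, 0, 12.2], [0.0, 0.0, 0.0]], [0, [-7, 0, 12.1], [0.0, 0.0, 0.0]], [0, [0, 0, 0], [0.0, 0.0, 0.0]], [0, [0, 0, 0], [0.0, 0.0, 0.0]], [0, [0, 0, 0], [0.0, 0.0, 0.0]], [0, [0, 0, 0], [0.0, 0.0, 0.0]]]
```

>>> servo_tool --steps '[[0,[22.4,-38.8,6.8],[0,0.037,0]],[0,[22,-38.9,7.6],[0,0.038,0]],[0,[21.8,-38.8,8.5],[0,0.037,0]],[0,[21.5,-38.8,9.3],[0,0.038,0]],[0,[21.1,-38.8,10],[0,0.037,0]],[0,[20.7,-38.9,10.9],[0,0.037,0]],[0,[20.3,-38.8,11.6],[0,0.038,0]],[0,[15.1,-20.3,22.2],[0,0.065,0]],[0,[13.5,-20.2,23.2],[0,0.066,0]],[0,[12.1,-20.3,24],[0,0.065,0]]]'

```text
time_s: 5.8
ee_pos: [620.8, 182.5, 249.7]
ee_rot: [-180.0, -26.4, 0.0]
force: [0.7, -0.4, 0.0]
gripper_width: 91.3
gripper_force: 0.0
```

>>> servo_tool --steps '[[0,[10.4,-20.2,24.7],[0,0.066,0]],[0,[-13.8,0,23.8],[0,0,0]],[0,[-13.7,-0.1,23.8],[0,0,0]],[0,[-7,0,12.1],[0,0,0]],[0,[-7,0,12.2],[0,0,0]],[0,[-7,0,12.1],[0,0,0]],[0,[0,0,0],[0,0,0]],[0,[0,0,0],[0,0,0]],[0,[0,0,0],[0,0,0]],[0,[0,0,0],[0,0,0]]]'

```text
time_s: 6.8
ee_pos: [641.0, 201.6, 136.8]
ee_rot: [-180.0, -30.1, -0.0]
force: [0.5, 0.3, 0.3]
gripper_width: 91.3
gripper_force: 0.0
```

>>> servo_tool --steps '[[255,[0,0,0],[0,0,0]],[255,[0,0,0],[0,0,0]],[255,[0,0,0],[0,0,0]],[255,[0,0,0],[0,0,0]],[255,[0,0,0],[0,0,0]],[255,[0,0,0],[0,0,0]],[255,[0,0,0],[0,0,0]],[255,[0,0,0],[0,0,0]],[255,[0,0,0],[0,0,0]],[255,[0,0,0],[0,0,0]]]' --squeeze 8

```text
time_s: 7.8
ee_pos: [640.4, 201.4, 135.6]
ee_rot: [180.0, -30.0, 0.0]
force: [0.2, -0.1, -1.3]
gripper_width: 15.4
gripper_force: 7.8
```

```bash
cat > e.py <<'E'
from plan import *
s=state(); print(s['ee_pos'],s['ee_rot'],s['gripper_width'],s['force'])
r=R.from_euler('xyz',s['ee_rot'],degrees=True); g=s['ee_pos']+3*r.apply([0,0,1]); print('grasp',g)
pv=np.array([408,211.]); d=g[:2]-pv; L=np.hypot(*d); print('L',L,np.degrees(np.arctan2(d[1],d[0])))
d=d/L*235; pv=g[:2]-d
W=[]
for k in range(1,11):
    a=np.radians(88*k/10); W.append(([*(pv+[d[0]*np.cos(a)-d[1]*np.sin(a),d[0]*np.sin(a)+d[1]*np.cos(a)]),g[2]],30,4*k,255,2))
plan(W)
E
python3 e.py
```

```text
[640.42002792 201.37197305 135.57039108] [ 1.79993288e+02 -3.00224077e+01  5.39862099e-03] 15.448941012326099 [ 0.15210678 -0.05857611 -1.25265276]
grasp [641.9210439  201.37176307 132.97290172]
L 234.11911012266637 -2.3569753073728936
[[255, [-0.6, -18, -0.3], [0.017, 0.0, -0.03]], [255, [0, -17.9, 0], [0.018, 0.0, -0.03]], [255, [-1.8, -17.9, -1.1], [0.017, 0.0, -0.03]], [255, [-1.4, -17.9, -0.8], [0.018, 0.0, -0.031]], [255, [-3.1, -17.6, -1.8], [0.017, 0.0, -0.03]], [255, [-2.6, -17.7, -1.5], [0.018, 0.0, -0.03]], [255, [-4.4, -17.3, -2.6], [0.017, 0.0, -0.03]], [255, [-3.9, -17.4, -2.2], [0.018, 0.0, -0.031]], [255, [-5.7, -16.7, -3.3], [0.017, 0.0, -0.03]], [255, [-5.1, -17, -3], [0.018, 0.0, -0.03]]]

[[255, [-6.9, -16.1, -3.9], [0.017, 0.0, -0.03]], [255, [-6.4, -16.5, -3.7], [0.018, 0.0, -0.031]], [255, [-8, -15.4, -4.6], [0.017, 0.0, -0.03]], [255, [-7.5, -15.7, -4.4], [0.018, 0.0, -0.03]], [255, [-9.1, -14.6, -5.2], [0.017, 0.0, -0.03]], [255, [-8.6, -15, -5], [0.017, 0.0, -0.03]], [255, [-10.1, -13.6, -5.9], [0.018, 0.0, -0.03]], [255, [-9.8, -14.1, -5.6], [0.017, 0.0, -0.031]], [255, [-11.1, -12.6, -6.4], [0.018, 0.0, -0.03]], [255, [-10.7, -13.1, -6.2], [0.017, 0.0, -0.03]]]
```

>>> servo_tool --steps '[[255,[-0.6,-18,-0.3],[0.017,0.0,-0.03]],[255,[0,-17.9,0],[0.018,0.0,-0.03]],[255,[-1.8,-17.9,-1.1],[0.017,0.0,-0.03]],[255,[-1.4,-17.9,-0.8],[0.018,0.0,-0.031]],[255,[-3.1,-17.6,-1.8],[0.017,0.0,-0.03]],[255,[-2.6,-17.7,-1.5],[0.018,0.0,-0.03]],[255,[-4.4,-17.3,-2.6],[0.017,0.0,-0.03]],[255,[-3.9,-17.4,-2.2],[0.018,0.0,-0.031]],[255,[-5.7,-16.7,-3.3],[0.017,0.0,-0.03]],[255,[-5.1,-17,-3],[0.018,0.0,-0.03]]]'

```text
time_s: 8.8
ee_pos: [580.2, 367.7, 135.5]
ee_rot: [-180.0, -30.0, 20.2]
force: [-1.3, -3.2, 1.5]
gripper_width: 15.7
gripper_force: 8.0
```

>>> servo_tool --steps '[[255,[-6.9,-16.1,-3.9],[0.017,0.0,-0.03]],[255,[-6.4,-16.5,-3.7],[0.018,0.0,-0.031]],[255,[-8,-15.4,-4.6],[0.017,0.0,-0.03]],[255,[-7.5,-15.7,-4.4],[0.018,0.0,-0.03]],[255,[-9.1,-14.6,-5.2],[0.017,0.0,-0.03]],[255,[-8.6,-15,-5],[0.017,0.0,-0.03]],[255,[-10.1,-13.6,-5.9],[0.018,0.0,-0.03]],[255,[-9.8,-14.1,-5.6],[0.017,0.0,-0.031]],[255,[-11.1,-12.6,-6.4],[0.018,0.0,-0.03]],[255,[-10.7,-13.1,-6.2],[0.017,0.0,-0.03]]]'

```text
time_s: 9.8
ee_pos: [422.2, 444.0, 135.4]
ee_rot: [179.9, -30.0, 40.2]
force: [0.2, -5.7, 1.5]
gripper_width: 16.4
gripper_force: 8.0
```

>>> servo_tool --steps '[[255,[0,0,0],[0,0,0]],[255,[0,0,0],[0,0,0]],[255,[0,0,0],[0,0,0]],[0,[0,0,0],[0,0,0]],[0,[0,0,0],[0,0,0]],[0,[0,0,0],[0,0,0]],[0,[0,0,0],[0,0,0]],[0,[0,0,0],[0,0,0]],[0,[0,0,0],[0,0,0]],[0,[0,0,0],[0,0,0]]]'

```text
time_s: 10.8
ee_pos: [423.8, 444.4, 135.6]
ee_rot: [180.0, -30.0, 40.0]
force: [-0.9, 0.4, 0.5]
gripper_width: 69.5
gripper_force: 0.0
```

```bash
cat > e.py <<'E'
from plan import *
s=state(); print(s['ee_pos'],s['ee_rot'],s['gripper_width'],s['force'],s['qpos'])
plan([(s['ee_pos']+[-40,0,80],30,40,0,3),([400,350,330],0,20,0,7),([430,190,330],0,-3,0,6),([430,190,330],0,-3,0,4)])
E
python3 e.py
```

```text
[423.81222826 444.39641224 135.63670295] [179.99245504 -30.03075706  39.97527555] 69.54871745427096 [-0.93691533  0.43664906  0.54835766] [ 47.27805348  14.21436074 115.95889811 -10.5794299   20.31637235
 106.26586548]
[[0, [4.5, -8.6, -29.2], [0.0, 0.0, 0.0]], [0, [4.5, -8.5, -29.2], [0.0, 0.0, 0.0]], [0, [4.5, -8.6, -29.2], [0.0, -0.001, 0.0]], [0, [2.4, 11.8, -17.5], [-0.013, -0.074, 0.049]], [0, [1.7, 12, -17.6], [-0.013, -0.074, 0.048]], [0, [1, 12.1, -17.4], [-0.013, -0.074, 0.049]], [0, [0.2, 12.3, -17.4], [-0.013, -0.074, 0.049]], [0, [-0.3, 12.5, -17.2], [-0.013, -0.074, 0.048]], [0, [-1.1, 12.8, -17], [-0.013, -0.074, 0.049]], [0, [-1.6, 13.1, -16.7], [-0.013, -0.074, 0.049]]]

[[0, [-4.4, 26.8, 0], [0.0, 0.0, 0.067]], [0, [-2.6, 27, 0], [0.0, 0.0, 0.067]], [0, [-0.8, 27.1, 0], [0.0, 0.0, 0.067]], [0, [1, 27.1, 0], [0.0, 0.0, 0.066]], [0, [2.8, 27, 0], [0.0, 0.0, 0.067]], [0, [4.6, 26.8, 0], [0.0, 0.0, 0.067]], [0, [0, 0, 0], [0.0, 0.0, 0.0]], [0, [0, 0, 0], [0.0, 0.0, 0.0]], [0, [0, 0, 0], [0.0, 0.0, 0.0]], [0, [0, 0, 0], [0.0, 0.0, 0.0]]]
```

>>> servo_tool --steps '[[0,[4.5,0,-29.2],[0,0,0]],[0,[4.5,-8.5,-29.2],[0,0,0]],[0,[4.5,-8.6,-29.2],[0,0,0]],[0,[2.4,11.8,-17.5],[-0.013,-0.074,0.049]],[0,[1.7,12,-17.6],[-0.013,-0.074,0.048]],[0,[1,12.1,-17.4],[-0.013,-0.074,0.049]],[0,[0.2,12.3,-17.4],[-0.013,-0.074,0.049]],[0,[-0.3,12.5,-17.2],[-0.013,-0.074,0.048]],[0,[-1.1,12.8,-17],[-0.013,-0.074,0.049]],[0,[-1.6,13.1,-16.7],[-0.013,-0.074,0.049]]]'

```text
time_s: 11.8
ee_pos: [405.5, 342.9, 334.0]
ee_rot: [-180.0, 0.1, 19.9]
force: [0.7, 0.8, -0.6]
gripper_width: 91.3
gripper_force: 0.0
```

>>> servo_tool --steps '[[0,[-4.4,26.8,0],[0,0,0.067]],[0,[-2.6,27,0],[0,0,0.067]],[0,[-0.8,27.1,0],[0,0,0.067]],[0,[1,27.1,0],[0,0,0.066]],[0,[2.8,27,0],[0,0,0.067]],[0,[4.6,26.8,0],[0,0,0.067]],[0,[0,0,0],[0,0,0]],[0,[0,0,0],[0,0,0]],[0,[0,0,0],[0,0,0]],[0,[0,0,0],[0,0,0]]]'

```text
time_s: 12.8
ee_pos: [435.3, 184.1, 332.8]
ee_rot: [-180.0, -0.0, -2.9]
force: [-0.4, -0.1, -0.2]
gripper_width: 91.0
gripper_force: 0.0
```

```bash
cat > f.py <<'E'
from h import *
p=grab('wrist'); print(p['s']['ee_pos'],p['s']['ee_rot'],p['s']['time_s']); save(p,'w2.png')
np.savez('w2.npz',**{k:v for k,v in p.items() if k!='s'})
T=grab('top'); save(T,'t2.png',(60,180,260,380),3)
for t in ['old1_mid','row','bar']:
    for o in outline_of(p,t):
        X,_=cloud(p,o['pixels']); print(t,round(o['confidence'],2),np.round(o['at']),len(X),np.round(np.median(X,0)))
        if t=='old1_mid':
            X=X[abs(X[:,2]-86)<5]; 
            if len(X)>5: print(cv2.minAreaRect(X[:,:2].astype(np.float32)))
E
python3 f.py
```

```text
[435.33447608 184.11783807 332.76934424] [-1.79953467e+02 -1.70873014e-02 -2.91025694e+00] 12.8
old1_mid 0.77 [304. 172.] 911 [478. 206.  86.]
((474.96343994140625, 205.5902557373047), (40.90503692626953, 26.49889373779297), 85.09168243408203)
old1_mid 0.57 [614.  42.] 3396 [585. -76. 168.]
row 0.96 [318. 142.] 19956 [517. 183.   9.]
bar 0.57 [198. 230.] 3878 [420. 343. 104.]
```

View pics/w2.png

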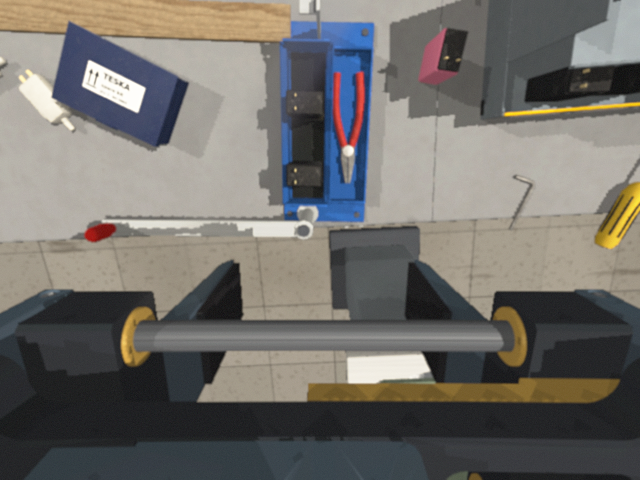

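```bash
cat > g.py <<'E'
from h import *
p=dict(np.load('w2.npz')); p={k:(v if v.ndim else v.item()) for k,v in p.items()}
p['s']={'ee_pos':np.array([435.33447608,184.11783807,332.76934424]),'ee_rot':[-1.79953467e+02,-1.70873014e-02,-2.91025694e+00]}
C,uv=cloud(p); col=p['color'][uv[:,1],uv[:,0]].astype(int); z=C[:,2]
box=lambda u0,v0,u1,v1:(uv[:,0]>=u0)&(uv[:,0]<=u1)&(uv[:,1]>=v0)&(uv[:,1]<=v1)
def rect(X,name):
    if len(X)<8: return print(name,len(X))
    r=cv2.minAreaRect(X[:,:2].astype(np.float32)); print(name,len(X),'c',np.round(r[0],1),'size',np.round(r[1],1),'ang',round(r[2],1),'z',np.round(np.percentile(X[:,2],[5,50,95]),1))
B=box(275,10,380,230); blue=B&(col[:,2]>80)&(col[:,0]<80)&(col[:,2]-col[:,0]>50)
rect(C[blue],'blue'); 
for h,t in ((0,4),(6,2),(20,3),(41,5),(56,3)): rect(C[blue&(abs(z-h)<t)],h)
for b in [(285,85,330,120),(285,155,330,195)]: rect(C[box(*b)&(abs(z-86)<4)],'old')
a=np.radians(-3); 
# profile across at mid, in frame yaw -3 around (527,205)
d=(C[:,:2]-[527,205])@np.array([[np.cos(a),-np.sin(a)],[np.sin(a),np.cos(a)]])
for y in np.arange(-96,50,3):
    m=B&(abs(d[:,0]-0)<10)&(abs(d[:,1]-y)<1.5)
    if m.any(): print(int(y),np.round(np.percentile(z[m],[5,50,95])).astype(int).tolist(),end=' ')
print()
for x in np.arange(-135,150,3):
    m=B&(abs(d[:,1]-0)<10)&(abs(d[:,0]-x)<1.5)
    if m.any(): print(int(x),np.round(np.percentile(z[m],[5,50,95])).astype(int).tolist(),end=' ')
E
python3 g.py
```

```text
blue 7397 c [530.1 176.2] size [119.8 263. ] ang 86.1 z [ 4.7  6.7 43.5]
0 51 c [528.8 174.6] size [113.4 257. ] ang 83.7 z [3.2 3.8 4. ]
6 4673 c [530.1 176.1] size [119.8 263. ] ang 86.1 z [4.6 6.1 7.4]
20 189 c [529.9 173. ] size [106.8 196. ] ang 86.0 z [17.3 19.7 22.8]
41 1413 c [531.6 200.7] size [ 66.4 200.8] ang 86.1 z [37.3 41.5 44.4]
56 93 c [530.9 200.9] size [ 55.4 199.7] ang 86.1 z [53.4 55.7 57.1]
old 781 c [558.9 198.9] size [40.8 23.8] ang 86.7 z [84.9 86.4 87.8]
old 662 c [475.4 205.6] size [40.8 24.8] ang 85.0 z [85.  86.6 87.9]
-96 [-1, 0, 2] -93 [-1, 0, 1] -90 [0, 1, 2] -87 [25, 25, 27] -84 [5, 11, 26] -81 [5, 6, 8] -78 [4, 6, 10] -75 [5, 12, 17] -72 [14, 16, 17] -69 [14, 16, 18] -66 [5, 14, 18] -63 [4, 6, 14] -60 [4, 6, 7] -57 [5, 6, 13] -54 [6, 14, 17] -51 [14, 16, 18] -48 [13, 16, 18] -45 [5, 13, 16] -42 [5, 7, 13] -39 [4, 6, 7] -36 [41, 43, 44] -33 [39, 41, 43] -30 [5, 37, 41] -27 [4, 6, 8] -24 [5, 6, 8] -21 [5, 6, 8] -18 [5, 7, 8] -15 [5, 7, 8] -12 [5, 6, 8] -9 [5, 6, 8] -6 [5, 6, 7] -3 [5, 6, 8] 0 [5, 6, 8] 3 [5, 6, 8] 6 [5, 6, 7] 9 [5, 6, 7] 12 [5, 6, 8] 15
[... 664 characters left out ...]
8 [5, 6, 8] -15 [5, 6, 8] -12 [5, 6, 8] -9 [5, 6, 8] -6 [5, 6, 8] -3 [5, 6, 8] 0 [4, 6, 7] 3 [5, 6, 8] 6 [5, 6, 7] 9 [5, 6, 7] 12 [5, 7, 8] 15 [4, 6, 7] 18 [5, 39, 78] 21 [79, 85, 87] 24 [85, 87, 89] 27 [85, 86, 88] 30 [85, 86, 88] 33 [85, 86, 88] 36 [85, 86, 88] 39 [85, 86, 89] 42 [85, 87, 88] 45 [79, 85, 87] 57 [5, 7, 8] 60 [5, 7, 7] 63 [5, 6, 8] 66 [5, 7, 8] 69 [5, 7, 8] 72 [5, 7, 8] 75 [5, 7, 8] 78 [5, 7, 8] 81 [5, 7, 8] 84 [5, 6, 8] 87 [6, 7, 8] 90 [6, 7, 8] 93 [5, 7, 8] 96 [5, 6, 8] 99 [5, 7, 8] 102 [6, 32, 56] 105 [54, 56, 57] 117 [5, 97, 100] 120 [5, 6, 99] 123 [5, 6, 8] 126 [5, 6, 7] 129 [5, 6, 7] 132 [5, 6, 8] 135 [5, 6, 7] 138 [0, 2, 6] 141 [-2, 0, 2] 144 [-2, 1, 2] 147 [-1, 0, 1]
```

```bash
cat >> plan.py <<'E'
YAW=-3.9; c_,s_=np.cos(np.radians(YAW)),np.sin(np.radians(YAW))
def W(x,y,z): return [531.2+x*c_-y*s_,200.8+x*s_+y*c_,z]
def info():
    s=state(); r=R.from_euler('xyz',s['ee_rot'],degrees=True); g=s['ee_pos']+3*r.apply([0,0,1])
    d=g[:2]-[531.2,200.8]; print('t',round(s['time_s'],2),'grasp',np.round(g,1),'rot',np.round(s['ee_rot'],1),'row',np.round([d@[c_,s_],d@[-s_,c_]],1),'w',round(s['gripper_width'],1),'gf',s['gripper_force'],'F',np.round(s['force'],1)); return g
E
cat > e.py <<'E'
from plan import *
plan([(W(-10,0,160),30,YAW,0,6),(W(26,0,72),30,YAW,0,4),(W(26,0,72),30,YAW,0,3),(W(26,0,72),30,YAW,255,7),
(W(26,0,74),30,YAW,255,2),(W(78,0,74),30,YAW,255,6),(W(78,0,74),30,YAW,255,2)])
E
python3 e.py
```

```text
[[0, [13.9, -3.7, 28.4], [-0.001, 0.087, 0.003]], [0, [11.3, -3.8, 29.4], [-0.001, 0.087, 0.002]], [0, [8.8, -3.8, 30.4], [0.0, 0.088, 0.003]], [0, [6, -3.8, 30.9], [-0.001, 0.087, 0.003]], [0, [3.3, -3.9, 31.4], [-0.001, 0.087, 0.002]], [0, [0.5, -3.9, 31.6], [-0.001, 0.087, 0.003]], [0, [-3.2, 0, 23.5], [0.0, 0.0, 0.0]], [0, [-3.2, 0, 23.6], [0.0, 0.0, 0.0]], [0, [-3.2, 0, 23.5], [0.0, 0.0, 0.0]], [0, [-3.1, 0, 23.6], [0.0, 0.0, 0.0]]]

[[0, [0, 0, 0], [0.0, 0.0, 0.0]], [0, [0, 0, 0], [0.0, 0.0, 0.0]], [0, [0, 0, 0], [0.0, 0.0, 0.0]], [255, [0, 0, 0], [0.0, 0.0, 0.0]], [255, [0, 0, 0], [0.0, 0.0, 0.0]], [255, [0, 0, 0], [0.0, 0.0, 0.0]], [255, [0, 0, 0], [0.0, 0.0, 0.0]], [255, [0, 0, 0], [0.0, 0.0, 0.0]], [255, [0, 0, 0], [0.0, 0.0, 0.0]], [255, [0, 0, 0], [0.0, 0.0, 0.0]]]

[[255, [0.5, 0, -0.9], [0.0, 0.0, 0.0]], [255, [0.5, 0, -0.8], [0.0, 0.0, 0.0]], [255, [7.5, 0, 4.3], [0.0, 0.0, 0.0]], [255, [7.5, 0, 4.3], [0.0, 0.0, 0.0]], [255, [7.5, 0, 4.4], [0.0, 0.0, 0.0]], [255, [7.5, 0, 4.3], [0.0, 0.0, 0.0]], [255, [7.5, 0, 4.3], [0.0, 0.0, 0.0]], [255, [7.5, 0, 4.3], [0.0, 0.0, 0.0]], [255, [0, 0, 0], [0.0, 0.0, 0.0]], [255, [0, 0, 0], [0.0, 0.0, 0.0]]]
```

>>> servo_tool --steps '[[0,[13.9,-3.7,28.4],[-0.001,0.087,0.003]],[0,[11.3,-3.8,29.4],[-0.001,0.087,0.002]],[0,[8.8,-3.8,30.4],[0.0,0.088,0.003]],[0,[6,-3.8,30.9],[-0.001,0.087,0.003]],[0,[3.3,-3.9,31.4],[-0.001,0.087,0.002]],[0,[0.5,-3.9,31.6],[-0.001,0.087,0.003]],[0,[-3.2,0,23.5],[0.0,0.0,0.0]],[0,[-3.2,0,23.6],[0.0,0.0,0.0]],[0,[-3.2,0,23.5],[0.0,0.0,0.0]],[0,[-3.1,0,23.6],[0.0,0.0,0.0]]]'

```text
time_s: 14.05
ee_pos: [563.7, 189.5, 87.3]
ee_rot: [-179.1, -28.1, -3.2]
force: [0.1, -0.3, 0.6]
gripper_width: 91.1
gripper_force: 0.0
```

>>> servo_tool --steps '[[0,[0,0,0],[0,0,0]],[0,[0,0,0],[0,0,0]],[0,[0,0,0],[0,0,0]],[255,[0,0,0],[0,0,0]],[255,[0,0,0],[0,0,0]],[255,[0,0,0],[0,0,0]],[255,[0,0,0],[0,0,0]],[255,[0,0,0],[0,0,0]],[255,[0,0,0],[0,0,0]],[255,[0,0,0],[0,0,0]]]' --squeeze 20

```text
time_s: 15.05
ee_pos: [564.6, 191.3, 89.3]
ee_rot: [-178.8, -28.3, -3.3]
force: [-0.5, 5.0, 3.0]
gripper_width: 44.3
gripper_force: 20.0
```

```bash
python3 -c "
from plan import *
info()"
```

```text
t 15.05 grasp [566.  191.3  86.6] rot [-178.8  -28.3   -3.3] row [35.4 -7.2] w 44.3 gf 20.028667068108916 F [-0.5  5.   3. ]
```

```bash
cat > e.py <<'E'
from plan import *
print(np.round(state()['qpos'],1))
g=info()
plan([(g,30,YAW,0,5),(W(28,0,80),30,YAW,0,6),(W(28,0,72),30,YAW,0,5)])
E
python3 e.py
```

```text
[ 24.   17.7 118.7 -34.   20.8 146.5]
t 15.05 grasp [566.  191.3  86.6] rot [-178.8  -28.3   -3.3] row [35.4 -7.2] w 44.3 gf 20.028667068108916 F [-0.5  5.   3. ]
[[0, [0, 0, 0], [-0.005, 0.006, 0.002]], [0, [0, 0, 0], [-0.005, 0.006, 0.002]], [0, [-0.1, 0, 0], [-0.006, 0.006, 0.002]], [0, [0, -0.1, 0], [-0.005, 0.006, 0.002]], [0, [0, 0, 0], [-0.005, 0.006, 0.002]], [0, [-1.6, -1.2, 0.3], [0.0, 0.0, 0.0]], [0, [-1.6, -1.2, 0.4], [0.0, 0.0, 0.0]], [0, [-1.7, -1.2, 0.3], [0.0, 0.0, 0.0]], [0, [-1.6, -1.2, 0.4], [0.0, 0.0, 0.0]], [0, [-1.6, -1.1, 0.3], [0.0, 0.0, 0.0]]]

[[0, [-1.6, -1.2, 0.4], [0.0, 0.0, 0.0]], [0, [-0.8, 0, 1.4], [0.0, 0.0, 0.0]], [0, [-0.8, 0, 1.4], [0.0, 0.0, 0.0]], [0, [-0.8, 0, 1.3], [0.0, 0.0, 0.0]], [0, [-0.8, 0, 1.4], [0.0, 0.0, 0.0]], [0, [-0.8, 0, 1.4], [0.0, 0.0, 0.0]], [0, [0, 0, 0], [0, 0, 0]], [0, [0, 0, 0], [0, 0, 0]], [0, [0, 0, 0], [0, 0, 0]], [0, [0, 0, 0], [0, 0, 0]]]
```

```bash
cat > e.py <<'E'
from plan import *
g=info()
plan([(g,28.3,-3.3,0,4),(W(28,-3,110),18,YAW,0,6),(W(28,0,110),18,YAW,0,5),(W(28,0,74),18,YAW,0,5)])
E
python3 e.py
```

```text
t 15.05 grasp [566.  191.3  86.6] rot [-178.8  -28.3   -3.3] row [35.4 -7.2] w 44.3 gf 20.028667068108916 F [-0.5  5.   3. ]
[[0, [0, 0, 0], [-0.005, 0.0, 0.0]], [0, [0, 0, 0], [-0.005, 0.0, 0.0]], [0, [0, 0, 0], [-0.006, 0.0, 0.001]], [0, [0, -0.1, 0], [-0.005, 0.001, 0.0]], [0, [0.9, -0.7, -4], [-0.001, -0.03, 0.002]], [0, [0.7, -0.7, -4], [0.0, -0.03, 0.001]], [0, [0.6, -0.7, -4.1], [-0.001, -0.03, 0.002]], [0, [0.5, -0.7, -4], [-0.001, -0.03, 0.001]], [0, [0.4, -0.7, -4.1], [0.0, -0.03, 0.002]], [0, [0.2, -0.7, -4.1], [-0.001, -0.03, 0.001]]]

[[0, [0, -0.6, 0], [0.0, 0.0, 0.0]], [0, [0, -0.6, 0], [0.0, 0.0, 0.0]], [0, [0, -0.6, 0], [0.0, 0.0, 0.0]], [0, [0, -0.6, 0], [0.0, 0.0, 0.0]], [0, [0, -0.6, 0], [0.0, 0.0, 0.0]], [0, [-2.2, 0, 6.9], [0.0, 0.0, 0.0]], [0, [-2.2, 0, 6.8], [0.0, 0.0, 0.0]], [0, [-2.3, 0, 6.9], [0.0, 0.0, 0.0]], [0, [-2.2, 0, 6.8], [0.0, 0.0, 0.0]], [0, [-2.2, 0, 6.9], [0.0, 0.0, 0.0]]]
```

>>> servo_tool --steps '[[0,[0,0,0],[0,0,0]],[0,[0,0,0],[0,0,0]],[0,[0,0,0],[0,0,0]],[0,[0,0,0],[0,0,0]],[0,[0.9,-0.7,-4],[-0.006,-0.03,0.002]],[0,[0.7,-0.7,-4],[-0.005,-0.03,0.001]],[0,[0.6,-0.7,-4.1],[-0.006,-0.03,0.002]],[0,[0.5,-0.7,-4],[-0.006,-0.03,0.001]],[0,[0.4,-0.7,-4.1],[0,-0.03,0.002]],[0,[0.2,-0.7,-4.1],[-0.001,-0.03,0.001]]]'

```text
time_s: 16.05
ee_pos: [556.4, 193.5, 111.6]
ee_rot: [179.7, -17.6, -3.7]
force: [0.2, -0.5, 0.3]
gripper_width: 91.0
gripper_force: 0.0
```

```bash
cat > e.py <<'E'
from plan import *
g=info(); print(np.round(state()['qpos'],1))
p=grab('top'); C,uv=cloud(p)
m=(abs(C[:,2]-87)<4)&(abs((C[:,:2]-[531.2,200.8])@[-s_,c_])<28)&(abs((C[:,:2]-[531.2,200.8])@[c_,s_])<95); X=C[m]; d=(X[:,:2]-[531.2,200.8])@np.array([[c_,-s_],[s_,c_]])
print(np.histogram(d[:,0],np.arange(-95,96,5)))
plan([(W(28,0,110),18,YAW,0,5),(W(28,0,74),18,YAW,0,5),(W(28,0,74),18,YAW,0,2),(W(28,0,74),18,YAW,255,8)])
E
python3 e.py
```

```text
t 16.05 grasp [557.3 193.5 108.7] rot [179.7 -17.6  -3.7] row [26.6 -5.5] w 91.0 gf 0.0 F [ 0.2 -0.5  0.3]
[ 22.6  17.9 109.4 -13.2  37.7 125.7]
(array([ 0,  0,  0,  0,  2, 48, 51, 48, 50, 41,  1,  0,  0,  0,  0,  0,  0,
        0,  0,  0,  0, 20, 39, 35, 36, 38, 12,  0,  0,  0,  0,  0,  0,  0,
        0,  0,  0,  0]), array([-95, -90, -85, -80, -75, -70, -65, -60, -55, -50, -45, -40, -35,
       -30, -25, -20, -15, -10,  -5,   0,   5,  10,  15,  20,  25,  30,
        35,  40,  45,  50,  55,  60,  65,  70,  75,  80,  85,  90,  95]))
[[0, [0, -1, 0], [0.001, 0.001, 0.0]], [0, [0, -1, 0], [0.0, 0.001, 0.001]], [0, [0, -1, 0], [0.001, 0.001, 0.0]], [0, [0, -0.9, -0.1], [0.001, 0.0, 0.001]], [0, [-0.1, -1, 0], [0.0, 0.001, 0.0]], [0, [-2.2, 0, 6.9], [0.0, 0.0, 0.0]], [0, [-2.2, 0, 6.8], [0.0, 0.0, 0.0]], [0, [-2.2, 0, 6.9], [0.0, 0.0, 0.0]], [0, [-2.3, 0, 6.8], [0.0, 0.0, 0.0]], [0, [-2.2, 0, 6.9], [0.0, 0.0, 0.0]]]

[[0, [0, 0, 0], [0.0, 0.0, 0.0]], [0, [0, 0, 0], [0.0, 0.0, 0.0]], [255, [0, 0, 0], [0.0, 0.0, 0.0]], [255, [0, 0, 0], [0.0, 0.0, 0.0]], [255, [0, 0, 0], [0.0, 0.0, 0.0]], [255, [0, 0, 0], [0.0, 0.0, 0.0]], [255, [0, 0, 0], [0.0, 0.0, 0.0]], [255, [0, 0, 0], [0.0, 0.0, 0.0]], [255, [0, 0, 0], [0.0, 0.0, 0.0]], [255, [0, 0, 0], [0.0, 0.0, 0.0]]]
```

>>> servo_tool --steps '[[0,[0,-1,0],[0.001,0.001,0.0]],[0,[0,-1,0],[0.0,0.001,0.001]],[0,[0,-1,0],[0.001,0.001,0.0]],[0,[0,-0.9,-0.1],[0.001,0.0,0.001]],[0,[-0.1,-1,0],[0.0,0.001,0.0]],[0,[-2.2,0,6.9],[0.0,0.0,0.0]],[0,[-2.2,0,6.8],[0.0,0.0,0.0]],[0,[-2.2,0,6.9],[0.0,0.0,0.0]],[0,[-2.3,0,6.8],[0.0,0.0,0.0]],[0,[-2.2,0,6.9],[0.0,0.0,0.0]]]'

```text
time_s: 17.1
ee_pos: [556.8, 198.5, 74.8]
ee_rot: [179.9, -17.9, -3.8]
force: [-0.0, 0.1, 0.3]
gripper_width: 91.0
gripper_force: 0.0
```

>>> servo_tool --steps '[[0,[0,0,0],[0,0,0]],[0,[0,0,0],[0,0,0]],[255,[0,0,0],[0,0,0]],[255,[0,0,0],[0,0,0]],[255,[0,0,0],[0,0,0]],[255,[0,0,0],[0,0,0]],[255,[0,0,0],[0,0,0]],[255,[0,0,0],[0,0,0]],[255,[0,0,0],[0,0,0]],[255,[0,0,0],[0,0,0]]]' --squeeze 20

```text
time_s: 18.1
ee_pos: [557.2, 198.8, 75.8]
ee_rot: [179.9, -18.0, -3.8]
force: [0.9, 1.1, 0.7]
gripper_width: 44.9
gripper_force: 20.0
```

```bash
cat > e.py <<'E'
from plan import *
g=info()
plan([(W(28,0,76),18,YAW,255,2),(W(83,0,76),18,YAW,255,8),(W(83,0,76),18,YAW,255,2),(W(83,0,74.5),18,YAW,255,2),(W(83,0,74.5),18,YAW,0,6)])
E
python3 e.py
```

```text
t 18.1 grasp [558.1 198.7  72.9] rot [179.9 -18.   -3.8] row [27.  -0.2] w 44.9 gf 19.95256394147873 F [0.9 1.1 0.7]
[[255, [1, -0.1, -1.3], [0.0, 0.0, 0.0]], [255, [0.9, -0.1, -1.3], [0.001, 0.0, 0.001]], [255, [6.5, 0, 2.1], [0.0, 0.0, 0.0]], [255, [6.6, 0, 2.2], [0.0, 0.0, 0.0]], [255, [6.5, 0, 2.1], [0.0, 0.0, 0.0]], [255, [6.6, 0, 2.1], [0.0, 0.0, 0.0]], [255, [6.5, 0, 2.1], [0.0, 0.0, 0.0]], [255, [6.6, 0, 2.2], [0.0, 0.0, 0.0]], [255, [6.5, 0, 2.1], [0.0, 0.0, 0.0]], [255, [6.5, 0, 2.1], [0.0, 0.0, 0.0]]]

[[255, [0, 0, 0], [0.0, 0.0, 0.0]], [255, [0, 0, 0], [0.0, 0.0, 0.0]], [255, [-0.2, 0, 0.7], [0.0, 0.0, 0.0]], [255, [-0.2, 0, 0.7], [0.0, 0.0, 0.0]], [0, [0, 0, 0], [0.0, 0.0, 0.0]], [0, [0, 0, 0], [0.0, 0.0, 0.0]], [0, [0, 0, 0], [0.0, 0.0, 0.0]], [0, [0, 0, 0], [0.0, 0.0, 0.0]], [0, [0, 0, 0], [0.0, 0.0, 0.0]], [0, [0, 0, 0], [0.0, 0.0, 0.0]]]
```

>>> servo_tool --steps '[[255,[1,-0.1,-1.3],[0.0,0.0,0.0]],[255,[0.9,-0.1,-1.3],[0.001,0.0,0.001]],[255,[6.5,0,2.1],[0.0,0.0,0.0]],[255,[6.6,0,2.2],[0.0,0.0,0.0]],[255,[6.5,0,2.1],[0.0,0.0,0.0]],[255,[6.6,0,2.1],[0.0,0.0,0.0]],[255,[6.5,0,2.1],[0.0,0.0,0.0]],[255,[6.6,0,2.2],[0.0,0.0,0.0]],[255,[6.5,0,2.1],[0.0,0.0,0.0]],[255,[3.5,0,1.1],[0.0,0.0,0.0]]]'

```text
time_s: 19.1
ee_pos: [610.6, 195.2, 78.8]
ee_rot: [-180.0, -18.0, -3.9]
force: [0.3, -0.3, -0.9]
gripper_width: 44.7
gripper_force: 19.9
```

>>> servo_tool --steps '[[255,[0,0,0],[0,0,0]],[255,[0,0,0],[0,0,0]],[255,[-0.2,0,0.7],[0,0,0]],[255,[-0.2,0,0.7],[0,0,0]],[0,[0,0,0],[0,0,0]],[0,[0,0,0],[0,0,0]],[0,[0,0,0],[0,0,0]],[0,[0,0,0],[0,0,0]],[0,[0,0,0],[0,0,0]],[0,[0,0,0],[0,0,0]]]'

```text
time_s: 20.1
ee_pos: [609.8, 195.3, 77.4]
ee_rot: [-180.0, -18.0, -3.9]
force: [0.7, 0.3, -0.6]
gripper_width: 89.3
gripper_force: 0.0
```

```bash
cat > e.py <<'E'
from plan import *
g=info()
# retreat, then go before the rack
plan([(W(55,0,160),18,YAW,0,4),([470,140,300],18,0,0,6),([440,-150,300],18,0.7,0,8),([440,-150,300],18,0.7,0,2)])
E
python3 e.py
```

```text
t 20.1 grasp [610.8 195.2  74.5] rot [-180.   -18.    -3.9] row [79.8 -0.2] w 89.3 gf 0.0 F [ 0.7  0.3 -0.6]
[[0, [0.7, 0, -22.2], [0.0, 0.0, 0.0]], [0, [0.7, -0.1, -22.3], [0.0, 0.0, 0.0]], [0, [0.7, 0, -22.2], [0.0, 0.0, 0.0]], [0, [0.8, -0.1, -22.3], [0.0, 0.0, 0.0]], [0, [-10.5, 10.8, -27.9], [0.003, 0.0, -0.011]], [0, [-10.7, 10.6, -28], [0.004, 0.0, -0.011]], [0, [-10.8, 10.4, -28], [0.003, 0.0, -0.01]], [0, [-10.9, 10.2, -28.1], [0.004, 0.0, -0.011]], [0, [-10.9, 10, -28.1], [0.003, 0.0, -0.011]], [0, [-11.1, 9.7, -28.1], [0.004, 0.0, -0.011]]]

[[0, [-3.6, 36.3, -1.2], [0.0, 0.0, -0.001]], [0, [-3.6, 36.2, -1.1], [0.001, 0.0, -0.002]], [0, [-3.7, 36.2, -1.2], [0.0, 0.0, -0.001]], [0, [-3.7, 36.3, -1.2], [0.001, 0.0, -0.002]], [0, [-3.8, 36.2, -1.3], [0.0, 0.0, -0.001]], [0, [-3.8, 36.2, -1.2], [0.001, 0.0, -0.002]], [0, [-3.9, 36.2, -1.3], [0.0, 0.0, -0.001]], [0, [-4, 36.2, -1.2], [0.001, 0.0, -0.001]], [0, [0, 0, 0], [0.0, 0.0, 0.0]], [0, [0, 0, 0], [0.0, 0.0, 0.0]]]
```

>>> servo_tool --steps '[[0,[0.7,0,-22.2],[0.0,0.0,0.0]],[0,[0.7,-0.1,-22.3],[0.0,0.0,0.0]],[0,[0.7,0,-22.2],[0.0,0.0,0.0]],[0,[0.8,-0.1,-22.3],[0.0,0.0,0.0]],[0,[-10.5,10.8,-27.9],[0.003,0.0,-0.011]],[0,[-10.7,10.6,-28],[0.004,0.0,-0.011]],[0,[-10.8,10.4,-28],[0.003,0.0,-0.01]],[0,[-10.9,10.2,-28.1],[0.004,0.0,-0.011]],[0,[-10.9,10,-28.1],[0.003,0.0,-0.011]],[0,[-11.1,9.7,-28.1],[0.004,0.0,-0.011]]]'

```text
time_s: 21.1
ee_pos: [468.1, 139.6, 303.8]
ee_rot: [-180.0, -18.0, 0.0]
force: [0.6, -0.8, 1.1]
gripper_width: 91.2
gripper_force: 0.0
```

>>> servo_tool --steps '[[0,[-3.6,36.3,-1.2],[0.0,0.0,-0.001]],[0,[-3.6,36.2,-1.1],[0.001,0.0,-0.002]],[0,[-3.7,36.2,-1.2],[0.0,0.0,-0.001]],[0,[-3.7,36.3,-1.2],[0.001,0.0,-0.002]],[0,[-3.8,36.2,-1.3],[0.0,0.0,-0.001]],[0,[-3.8,36.2,-1.2],[0.001,0.0,-0.002]],[0,[-3.9,36.2,-1.3],[0.0,0.0,-0.001]],[0,[-4,36.2,-1.2],[0.001,0.0,-0.001]],[0,[0,0,0],[0.0,0.0,0.0]],[0,[0,0,0],[0.0,0.0,0.0]]]'

```text
time_s: 22.1
ee_pos: [438.7, -150.4, 302.6]
ee_rot: [-179.9, -18.0, 0.5]
force: [0.6, 1.0, 0.9]
gripper_width: 91.4
gripper_force: 0.0
```

```bash
cat > m.py <<'E'
from plan import *
info()
p=grab('wrist'); save(p,'w3.png'); C,uv=cloud(p)
for (x,y) in [(561,-100.6),(563,-179),(563,-273)]:
    near=(abs(C[:,0]-x)<40)&(abs(C[:,1]-y)<35)
    top=near&(abs(C[:,2]-120.5)<3); r=cv2.minAreaRect(C[top][:,:2].astype(np.float32))
    fr=near&(C[:,2]>70)&(C[:,2]<112)&(C[:,0]>540); F=C[fr]
    print('top',top.sum(),np.round(r[0],1),np.round(r[1],1),round(r[2],1),'x',np.round(np.percentile(C[top,0],[1,99]),1),'y',np.round(np.percentile(C[top,1],[1,99]),1),'| front',len(F),np.round(np.percentile(F[:,0],[5,50]),1),'y',np.round(np.percentile(F[:,1],[1,99]),1))
E
python3 m.py
```

```text
t 22.1 grasp [ 439.6 -150.4  299.8] rot [-179.9  -18.     0.5] row [ -67.5 -356.6] w 91.4 gf 0.0 F [0.6 1.  0.9]
top 814 [ 561.1 -100. ] [41.  25.3] 87.7 x [548.4 573.2] y [-120.   -80.1] | front 340 [545.9 546.8] y [-123.2  -78.5]
top 829 [ 563.5 -179.3] [40.9 25.5] 88.1 x [550.7 575.7] y [-198.8 -158.8] | front 289 [548.3 549.1] y [-202.  -156.7]
top 818 [ 563.7 -273.2] [41.3 24.6] 89.9 x [551.9 575.5] y [-293.5 -252.8] | front 479 [549.6 550.1] y [-292.7 -250.6]
```

View pics/w3.png

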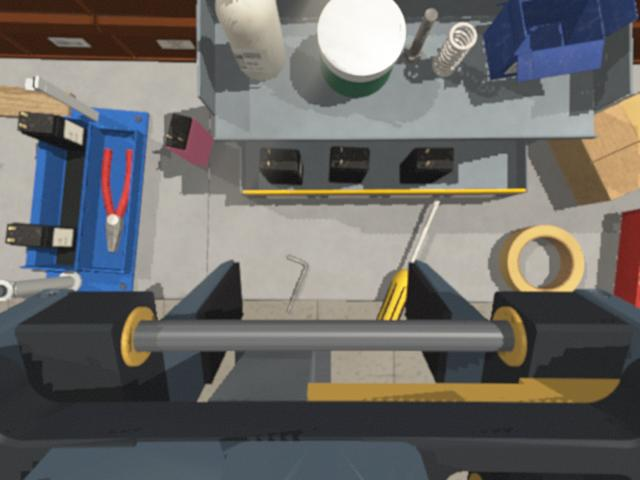

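```bash
cat > e.py <<'E'
from plan import *
p=grab('wrist'); C,uv=cloud(p)
for y0,y1 in [(-60,-36),(-300,-60)]:
  for x in range(530,640,10):
    m=(C[:,1]>y0)&(C[:,1]<y1)&(abs(C[:,0]-x)<5); print(x,np.round(C[m,2].max()) if m.any() else '',end='; ')
  print()
plan([([480,-273,170],18,0,0,5),([480,-273,170],18,0,0,1),([552,-273,130],18,0,0,6),([560,-273,108],18,0,0,4),([560,-273,108],18,0,0,4)])
E
python3 e.py
```

```text
530 62.0; 540 61.0; 550 62.0; 560 174.0; 570 175.0; 580 170.0; 590 206.0; 600 206.0; 610 207.0; 620 207.0; 630 206.0; 
530 63.0; 540 62.0; 550 128.0; 560 173.0; 570 176.0; 580 170.0; 590 171.0; 600 171.0; 610 217.0; 620 247.0; 630 256.0; 
[[0, [-0.7, 24.9, 27.1], [-0.001, 0.0, 0.002]], [0, [-0.6, 24.9, 27], [-0.001, 0.0, 0.003]], [0, [-0.6, 24.9, 27.1], [-0.001, 0.0, 0.002]], [0, [-0.5, 24.8, 27.2], [-0.001, 0.0, 0.003]], [0, [-0.4, 24.9, 27.1], [-0.001, 0.0, 0.002]], [0, [0, 0, 0], [0.0, 0.0, 0.0]], [0, [9.4, 0, 10.1], [0.0, 0.0, 0.0]], [0, [9.3, 0, 10], [0.0, 0.0, 0.0]], [0, [9.4, 0, 10.1], [0.0, 0.0, 0.0]], [0, [9.3, 0, 10], [0.0, 0.0, 0.0]]]

[[0, [9.4, 0, 10.1], [0.0, 0.0, 0.0]], [0, [9.3, -0.1, 10], [0.0, 0.0, 0.0]], [0, [0.2, 0, 5.9], [0.0, 0.0, 0.0]], [0, [0.2, 0, 5.8], [0.0, 0.0, 0.0]], [0, [0.2, 0, 5.9], [0.0, 0.0, 0.0]], [0, [0.3, 0, 5.8], [0.0, 0.0, 0.0]], [0, [0, 0, 0], [0.0, 0.0, 0.0]], [0, [0, 0, 0], [0.0, 0.0, 0.0]], [0, [0, 0, 0], [0.0, 0.0, 0.0]], [0, [0, 0, 0], [0.0, 0.0, 0.0]]]
```

>>> servo_tool --steps '[[0,[-0.7,24.9,27.1],[-0.001,0.0,0.002]],[0,[-0.6,24.9,27],[-0.001,0.0,0.003]],[0,[-0.6,24.9,27.1],[-0.001,0.0,0.002]],[0,[-0.5,24.8,27.2],[-0.001,0.0,0.003]],[0,[-0.4,24.9,27.1],[-0.001,0.0,0.002]],[0,[0,0,0],[0.0,0.0,0.0]],[0,[9.4,0,10.1],[0.0,0.0,0.0]],[0,[9.3,0,10],[0.0,0.0,0.0]],[0,[9.4,0,10.1],[0.0,0.0,0.0]],[0,[9.3,0,10],[0.0,0.0,0.0]]]'

```text
time_s: 23.2
ee_pos: [528.7, -273.3, 146.6]
ee_rot: [179.9, -18.1, 0.0]
force: [0.6, 0.1, -0.3]
gripper_width: 91.1
gripper_force: 0.0
```

>>> servo_tool --steps '[[0,[9.4,0,10.1],[0.0,0.0,0.0]],[0,[9.3,-0.1,10],[0.0,0.0,0.0]],[0,[0,0,5],[0.0,0.0,0.0]],[0,[0,0,5],[0.0,0.0,0.0]],[0,[-0.1,0,5],[0.0,0.0,0.0]],[0,[-0.1,0,5],[0.0,0.0,0.0]],[0,[0,0,0],[0.0,0.0,0.0]],[0,[0,0,0],[0.0,0.0,0.0]],[0,[0,0,0],[0.0,0.0,0.0]],[0,[0,0,0],[0.0,0.0,0.0]]]'

```text
time_s: 24.2
ee_pos: [557.1, -274.2, 114.3]
ee_rot: [179.9, -18.0, -0.0]
force: [-0.6, -0.6, -0.6]
gripper_width: 91.0
gripper_force: 0.0
```

>>> servo_tool --steps '[[255,[0,0,0],[0,0,0]],[255,[0,0,0],[0,0,0]],[255,[0,0,0],[0,0,0]],[255,[0,0,0],[0,0,0]],[255,[0,0,0],[0,0,0]],[255,[0,0,0],[0,0,0]],[255,[0,0,0],[0,0,0]],[255,[0,0,0],[0,0,0]],[255,[0,0,0],[0,0,0]],[255,[0,0,0],[0,0,0]]]' --squeeze 35

```text
time_s: 25.2
ee_pos: [557.0, -274.0, 113.9]
ee_rot: [180.0, -18.0, -0.1]
force: [-0.4, 1.1, 0.6]
gripper_width: 44.6
gripper_force: 35.0
```

```bash
cat > pick.py <<'E'
from plan import *
import sys
yaw=float(sys.argv[1]); slot=float(sys.argv[2])
g=info()
up=g+[0,0,28.]; out=up+[-80,0,0]; t=18
zf=g[2]-40+6   # grasp z when seated
plan([(up,t,yaw,255,5),(out,t,yaw,255,5)]); s=state()
class F(dict): pass
f=dict(s); r=rot(t,yaw); f['ee_pos']=out-3*r.apply([0,0,1]); f['ee_rot']=r.as_euler('xyz',degrees=True)
print('--- carry');n=int(np.ceil(np.linalg.norm(np.array(W(slot-6,0,190))-[450,g[1],190])/38))
plan([([450,g[1],190],t,yaw,255,3),(W(slot-6,0,190),t,YAW,255,n),(W(slot-6,0,190),t,YAW,255,3)],f)
print('seat z',zf)
E
python3 pick.py 0 48
```

```text
t 25.2 grasp [ 557.9 -274.   111.1] rot [ 1.8e+02 -1.8e+01 -1.0e-01] row [  59.  -471.9] w 44.6 gf 34.99551057815552 F [-0.4  1.1  0.6]
[[255, [1.7, 0, -5.3], [0.0, 0.0, 0.0]], [255, [1.8, 0, -5.4], [0.0, 0.0, 0.0]], [255, [1.7, 0, -5.3], [0.0, 0.0, -0.001]], [255, [1.7, 0, -5.3], [0.001, 0.0, 0.0]], [255, [1.7, 0, -5.3], [0.0, 0.0, 0.0]], [255, [-15.2, 0, -4.9], [0.0, 0.0, 0.0]], [255, [-15.2, 0, -5], [0.0, 0.0, 0.0]], [255, [-15.2, 0, -4.9], [0.0, 0.0, 0.0]], [255, [-15.2, 0, -5], [0.0, 0.0, 0.0]], [255, [-15.2, 0, -4.9], [0.0, 0.0, 0.0]]]

--- carry
[[255, [-3.6, 0, -19], [0.0, 0.0, 0.0]], [255, [-3.6, 0, -19.1], [0.0, 0.0, 0.0]], [255, [-3.6, 0, -19], [0.0, 0.0, 0.0]], [255, [9, -36.3, 2.9], [-0.002, 0.0, 0.005]], [255, [8.8, -36.4, 2.9], [-0.001, 0.0, 0.005]], [255, [8.7, -36.4, 2.8], [-0.002, 0.0, 0.005]], [255, [8.4, -36.4, 2.7], [-0.001, 0.0, 0.005]], [255, [8.3, -36.5, 2.8], [-0.002, 0.0, 0.005]], [255, [8.1, -36.6, 2.6], [-0.002, 0.0, 0.005]], [255, [7.9, -36.6, 2.6], [-0.001, 0.0, 0.005]]]

[[255, [7.7, -36.6, 2.5], [-0.002, 0.0, 0.005]], [255, [7.6, -36.7, 2.4], [-0.002, 0.0, 0.005]], [255, [7.3, -36.7, 2.4], [-0.001, 0.0, 0.005]], [255, [7.2, -36.7, 2.4], [-0.002, 0.0, 0.005]], [255, [7, -36.8, 2.2], [-0.001, 0.0, 0.005]], [255, [6.8, -36.9, 2.3], [-0.002, 0.0, 0.005]], [255, [0, 0, 0], [0.0, 0.0, 0.0]], [255, [0, 0, 0], [0.0, 0.0, 0.0]], [255, [0, 0, 0], [0.0, 0.0, 0.0]], [255, [0, 0, 0], [0, 0, 0]]]

seat z 77.06125881325256
```

>>> servo_tool --steps '[[255,[1.7,0,-5.3],[0,0,0]],[255,[1.8,0,-5.4],[0,0,0]],[255,[1.7,0,-5.3],[0,0,0]],[255,[1.7,0,-5.3],[0,0,0]],[255,[1.7,0,-5.3],[0,0,0]],[255,[0,0,0],[0,0,0]],[255,[-15.2,0,-4.9],[0,0,0]],[255,[-15.2,0,-5],[0,0,0]],[255,[-15.2,0,-4.9],[0,0,0]],[255,[-15.2,0,-5],[0,0,0]]]'

```text
time_s: 26.2
ee_pos: [491.6, -273.9, 141.9]
ee_rot: [180.0, -18.0, -0.1]
force: [-0.2, -0.3, -1.6]
gripper_width: 44.2
gripper_force: 35.0
```

>>> servo_tool --steps '[[255,[-15.2,0,-5],[0,0,0]],[255,[-3.6,0,-19],[0.0,0.0,0.0]],[255,[-3.6,0,-19.1],[0.0,0.0,0.0]],[255,[-3.6,0,-19],[0.0,0.0,0.0]],[255,[9,-36.3,2.9],[-0.002,0.0,0.005]],[255,[8.8,-36.4,2.9],[-0.001,0.0,0.005]],[255,[8.7,-36.4,2.8],[-0.002,0.0,0.005]],[255,[8.4,-36.4,2.7],[-0.001,0.0,0.005]],[255,[8.3,-36.5,2.8],[-0.002,0.0,0.005]],[255,[8.1,-36.6,2.6],[-0.002,0.0,0.005]]]'

```text
time_s: 27.2
ee_pos: [505.5, -55.0, 193.0]
ee_rot: [180.0, -18.0, -1.9]
force: [-0.0, -0.7, -1.3]
gripper_width: 44.6
gripper_force: 35.0
```

>>> servo_tool --steps '[[255,[7.9,-36.6,2.6],[-0.001,0.0,0.005]],[255,[7.7,-36.6,2.5],[-0.002,0.0,0.005]],[255,[7.6,-36.7,2.4],[-0.002,0.0,0.005]],[255,[7.3,-36.7,2.4],[-0.001,0.0,0.005]],[255,[7.2,-36.7,2.4],[-0.002,0.0,0.005]],[255,[7,-36.8,2.2],[-0.001,0.0,0.005]],[255,[6.8,-36.9,2.3],[-0.002,0.0,0.005]],[255,[0,0,0],[0.0,0.0,0.0]],[255,[0,0,0],[0.0,0.0,0.0]],[255,[0,0,0],[0.0,0.0,0.0]]]'

```text
time_s: 28.2
ee_pos: [572.0, 196.8, 192.3]
ee_rot: [179.9, -17.9, -4.0]
force: [-0.7, 0.7, -2.3]
gripper_width: 44.4
gripper_force: 35.0
```

```bash
cat > held.py <<'E'
from plan import *
g=info()
p=grab('wrist'); save(p,'held%d.png'%int(10*state()['time_s']),(200,150,500,400),2); C,uv=cloud(p)
T=grab('top'); C2,uv2=cloud(T); q=T['color'][uv2[:,1],uv2[:,0]].astype(int)
for n,X in (('wrist',C),('top',C2)):
    d=np.c_[(X[:,:2]-g[:2])@np.array([[c_,-s_],[s_,c_]]),X[:,2]-g[2]]
    m=(abs(d[:,0])<40)&(abs(d[:,1])<21)&(d[:,2]<28)&(d[:,2]>-20); 
    if m.sum()>10: print(n,m.sum(),'x',np.round(np.percentile(d[m,0],[2,50,98]),1),'z',np.round(np.percentile(d[m,2],[2,50,98]),1))
E
python3 held.py; ls -t pics|head -1
```

```text
t 28.2 grasp [572.9 196.7 189.4] rot [179.9 -17.9  -4. ] row [41.9 -1.3] w 44.4 gf 34.979079365730286 F [-0.7  0.7 -2.3]
wrist 3925 x [-7.9  5.9 18.7] z [ 1.8  9.7 11.7]
top 45 x [-9.9 -4.   7.3] z [-14.   11.2  18.7]
held282.png
```

```bash
cat > low.py <<'E'
from plan import *
import sys
x,z=map(float,sys.argv[1:3]); y=float(sys.argv[3]) if len(sys.argv)>3 else 0
info(); plan([(W(x,y,135),18,YAW,255,3),(W(x,y,z+4),18,YAW,255,7),(W(x,y,z),18,YAW,255,3),(W(x,y,z),18,YAW,255,2),(W(x,y,z),18,YAW,0,5),
 (W(x-28,y,z+86),18,YAW,0,4)])
E
python3 low.py 42 77
```

```text
t 28.3 grasp [573.2 196.5 189.7] rot [180.  -18.   -4.1] row [42.2 -1.5] w 44.3 gf 34.9791955947876 F [-1.2 -0.  -1.9]
[[255, [-5.7, -0.5, 17.3], [0.001, 0.0, -0.001]], [255, [-5.7, -0.5, 17.4], [0.0, 0.0, -0.001]], [255, [-5.7, -0.5, 17.3], [0.001, 0.001, -0.001]], [255, [-2.4, 0, 7.3], [0.0, 0.0, 0.0]], [255, [-2.4, 0, 7.4], [0.0, 0.0, 0.0]], [255, [-2.4, 0, 7.3], [0.0, 0.0, 0.0]], [255, [-2.3, 0, 7.4], [0.0, 0.0, 0.0]], [255, [-2.4, 0, 7.3], [0.0, 0.0, 0.0]], [255, [-2.4, 0, 7.3], [0.0, 0.0, 0.0]], [255, [-2.4, 0, 7.4], [0.0, 0.0, 0.0]]]

[[255, [-0.4, 0, 1.3], [0.0, 0.0, 0.0]], [255, [-0.4, 0, 1.2], [0.0, 0.0, 0.0]], [255, [-0.4, 0, 1.3], [0.0, 0.0, 0.0]], [255, [0, 0, 0], [0.0, 0.0, 0.0]], [255, [0, 0, 0], [0.0, 0.0, 0.0]], [0, [0, 0, 0], [0.0, 0.0, 0.0]], [0, [0, 0, 0], [0.0, 0.0, 0.0]], [0, [0, 0, 0], [0.0, 0.0, 0.0]], [0, [0, 0, 0], [0.0, 0.0, 0.0]], [0, [0, 0, 0], [0.0, 0.0, 0.0]]]

[[0, [0, 0, -22.6], [0.0, 0.0, 0.0]], [0, [0, 0, -22.6], [0.0, 0.0, 0.0]], [0, [0, 0, -22.7], [0.0, 0.0, 0.0]], [0, [-0.1, 0, -22.6], [0.0, 0.0, 0.0]], [0, [0, 0, 0], [0, 0, 0]], [0, [0, 0, 0], [0, 0, 0]], [0, [0, 0, 0], [0, 0, 0]], [0, [0, 0, 0], [0, 0, 0]], [0, [0, 0, 0], [0, 0, 0]], [0, [0, 0, 0], [0, 0, 0]]]
```

>>> servo_tool --steps '[[255,[-5.7,-0.5,17.3],[0.001,0.0,-0.001]],[255,[-5.7,-0.5,17.4],[0.0,0.0,-0.001]],[255,[-5.7,-0.5,17.3],[0.001,0.001,-0.001]],[255,[-2.4,0,7.3],[0.0,0.0,0.0]],[255,[-2.4,0,7.4],[0.0,0.0,0.0]],[255,[-2.4,0,7.3],[0.0,0.0,0.0]],[255,[-2.3,0,7.4],[0.0,0.0,0.0]],[255,[-2.4,0,7.3],[0.0,0.0,0.0]],[255,[-2.4,0,7.3],[0.0,0.0,0.0]],[255,[-2.4,0,7.4],[0.0,0.0,0.0]]]'

```text
time_s: 29.3
ee_pos: [572.7, 199.6, 83.3]
ee_rot: [-180.0, -18.1, -3.8]
force: [1.2, 0.2, -2.1]
gripper_width: 44.6
gripper_force: 35.0
```

>>> servo_tool --steps '[[255,[-0.4,0.5,1.3],[0.0,0.0,0.0]],[255,[-0.4,0.5,1.2],[0.0,0.0,0.0]],[255,[-0.4,0,1.3],[0.0,0.0,0.0]],[255,[0,0,0],[0.0,0.0,0.0]],[255,[0,0,0],[0.0,0.0,0.0]],[0,[0,0,0],[0.0,0.0,0.0]],[0,[0,0,0],[0.0,0.0,0.0]],[0,[0,0,0],[0.0,0.0,0.0]],[0,[0,0,0],[0.0,0.0,0.0]],[0,[0,0,0],[0.0,0.0,0.0]]]'

```text
time_s: 30.3
ee_pos: [572.7, 198.5, 79.9]
ee_rot: [-180.0, -18.1, -3.8]
force: [-0.1, -0.1, 0.6]
gripper_width: 82.0
gripper_force: 0.0
```

```bash
cat > back.py <<'E'
from plan import *
import sys
x,y,yaw=map(float,sys.argv[1:4]); cl=int(sys.argv[4])
g=info()
d=np.array([-.309*90,0,.951*90]); g1=g+d
n=int(np.ceil(np.linalg.norm(np.array([470,y,180])-[480,130,260])/38))
plan([(g1,18,YAW,0,4),([480,130,260],18,YAW,0,4),([470,y,180],18,yaw,cl,n),([470,y,180],18,yaw,cl,1),([x-12,y,130],18,yaw,cl,6),([x-6,y,111],18,yaw,cl,4),([x-6,y,111],18,yaw,cl,2)])
E
python3 back.py 563 -179.2 -1.5 75
```

```text
t 30.3 grasp [573.6 198.5  77.1] rot [-180.   -18.1   -3.8] row [42.5  0.6] w 82.0 gf 0.0 F [-0.1 -0.1  0.6]
[[0, [0, 0.4, -22.5], [0.0, 0.0, 0.0]], [0, [0.1, 0.5, -22.5], [-0.001, -0.001, 0.001]], [0, [0, 0.5, -22.5], [0.0, 0.0, 0.0]], [0, [0, 0.4, -22.5], [0.0, 0.0, 0.001]], [0, [-7, 18.2, -27.9], [0.0, 0.0, 0.0]], [0, [-7, 18.2, -27.8], [0.0, 0.0, 0.0]], [0, [-6.9, 18.2, -27.9], [0.0, 0.0, 0.0]], [0, [-7, 18.2, -27.8], [0.0, 0.0, 0.0]], [75, [-1.6, 34.4, 8.8], [0.001, 0.0, -0.004]], [75, [-1.7, 34.3, 8.8], [0.002, 0.0, -0.005]]]

[[75, [-1.9, 34.4, 8.7], [0.001, 0.0, -0.004]], [75, [-2, 34.4, 8.7], [0.002, 0.0, -0.005]], [75, [-2.2, 34.3, 8.6], [0.001, 0.0, -0.004]], [75, [-2.3, 34.4, 8.6], [0.001, 0.0, -0.005]], [75, [-2.5, 34.4, 8.6], [0.002, 0.0, -0.004]], [75, [-2.7, 34.4, 8.5], [0.001, 0.0, -0.004]], [75, [-2.8, 34.3, 8.4], [0.002, 0.0, -0.005]], [75, [0, 0, 0], [0.0, 0.0, 0.0]], [75, [10.3, -0.3, 12.1], [0.0, 0.0, 0.0]], [75, [10.2, -0.4, 12.1], [0.0, 0.0, 0.0]]]

[[75, [10.3, -0.3, 12.1], [0.0, 0.0, 0.0]], [75, [10.3, -0.4, 12.1], [0.0, 0.0, 0.0]], [75, [10.2, -0.3, 12.1], [0.0, 0.0, 0.0]], [75, [10.3, -0.4, 12.1], [0.0, 0.0, 0.0]], [75, [0, 0, 5], [0.0, 0.0, 0.0]], [75, [-0.1, -0.1, 5], [0.0, 0.0, 0.0]], [75, [0, 0, 4.9], [0.0, 0.0, 0.0]], [75, [-0.1, 0, 5], [0.0, 0.0, 0.0]], [75, [0, 0, 0], [0.0, 0.0, 0.0]], [75, [0, 0, 0], [0.0, 0.0, 0.0]]]
```

Move back to the rack, stopping after the second call to check the opening and the placed relay.

>>> servo_tool --steps '[[0,[0,0,-22.5],[0.0,0.0,0.0]],[0,[0.1,0.5,-22.5],[-0.001,-0.001,0.001]],[0,[0,0.5,-22.5],[0.0,0.0,0.0]],[0,[0,0.8,-22.5],[0.0,0.0,0.001]],[0,[-7,18.2,-27.9],[0.0,0.0,0.0]],[0,[-7,18.2,-27.8],[0.0,0.0,0.0]],[0,[-6.9,18.2,-27.9],[0.0,0.0,0.0]],[0,[-7,18.2,-27.8],[0.0,0.0,0.0]],[75,[-1.6,34.4,8.8],[0.001,0.0,-0.004]],[75,[-1.7,34.3,8.8],[0.002,0.0,-0.005]]]'

```text
time_s: 31.3
ee_pos: [476.9, 60.9, 246.5]
ee_rot: [-180.0, -18.2, -3.3]
force: [0.7, -0.1, -0.9]
gripper_width: 78.2
gripper_force: 0.0
```

>>> servo_tool --steps '[[75,[-1.9,34.4,8.7],[0.001,0.0,-0.004]],[75,[-2,34.4,8.7],[0.002,0.0,-0.005]],[75,[-2.2,34.3,8.6],[0.001,0.0,-0.004]],[75,[-2.3,34.4,8.6],[0.001,0.0,-0.005]],[75,[-2.5,34.4,8.6],[0.002,0.0,-0.004]],[75,[-2.7,34.4,8.5],[0.001,0.0,-0.004]],[75,[-2.8,34.3,8.4],[0.002,0.0,-0.005]],[75,[0,0,0],[0.0,0.0,0.0]],[75,[0,0,0],[0.0,0.0,0.0]],[75,[0,0,0],[0.0,0.0,0.0]]]'

```text
time_s: 32.3
ee_pos: [469.0, -178.4, 183.0]
ee_rot: [-180.0, -18.0, -1.5]
force: [-0.7, -0.4, 0.0]
gripper_width: 64.3
gripper_force: 0.0
```

```bash
cat > chk.py <<'E'
from plan import *
def rowchk():
    T=grab('top'); C,uv=cloud(T); d=(C[:,:2]-[531.2,200.8])@np.array([[c_,-s_],[s_,c_]])
    m=(abs(d[:,1])<30)&(abs(d[:,0])<100)&(C[:,2]>60); lab=np.zeros((480,640),np.uint8); mm=m&(abs(C[:,2]-88)<6); lab[uv[mm,1],uv[mm,0]]=1
    h,_=np.histogram(d[mm,0],np.arange(-100,101,4)); print('hist top z~88 by row x -100..100:',h.tolist())
    print('max z',np.round(np.percentile(C[m,2],[50,99]),1)); save(T,'t%d.png'%int(10*state()['time_s']),(130,200,260,350),4)
if __name__=='__main__':
    info(); rowchk()
    plan([([551,-179.2,130],18,-1.5,75,6),([557,-179.2,111],18,-1.5,75,4),([557,-179.2,111],18,-1.5,75,2),([557,-179.2,111],18,-1.5,255,8)])
E
python3 chk.py; ls -t pics | head -1
```

```text
t 32.3 grasp [ 469.9 -178.4  180.2] rot [-180.   -18.    -1.5] row [ -35.3 -382.5] w 64.3 gf 0.0 F [-0.7 -0.4  0. ]
hist top z~88 by row x -100..100: [0, 0, 0, 0, 0, 0, 0, 31, 45, 39, 44, 40, 42, 29, 0, 0, 0, 0, 0, 0, 0, 0, 0, 0, 0, 0, 0, 0, 0, 0, 0, 0, 0, 30, 37, 42, 39, 42, 40, 24, 1, 34, 39, 39, 35, 41, 42, 16, 0, 0]
max z [86.8 92. ]
[[75, [10.2, -0.2, 12.1], [0.0, 0.0, 0.0]], [75, [10.3, -0.1, 12.2], [0.0, 0.0, 0.0]], [75, [10.2, -0.2, 12.1], [0.0, 0.0, 0.001]], [75, [10.3, -0.2, 12.2], [0.0, 0.0, 0.0]], [75, [10.2, -0.1, 12.1], [0.0, 0.0, 0.0]], [75, [10.3, -0.2, 12.2], [-0.001, 0.0, 0.0]], [75, [-0.1, 0, 5], [0.0, 0.0, 0.0]], [75, [0, -0.1, 4.9], [0.0, 0.0, 0.0]], [75, [-0.1, 0, 5], [0.0, 0.0, 0.0]], [75, [0, -0.1, 5], [0.0, 0.0, 0.0]]]

[[75, [0, 0, 0], [0.0, 0.0, 0.0]], [75, [0, 0, 0], [0.0, 0.0, 0.0]], [255, [0, 0, 0], [0.0, 0.0, 0.0]], [255, [0, 0, 0], [0.0, 0.0, 0.0]], [255, [0, 0, 0], [0.0, 0.0, 0.0]], [255, [0, 0, 0], [0.0, 0.0, 0.0]], [255, [0, 0, 0], [0.0, 0.0, 0.0]], [255, [0, 0, 0], [0.0, 0.0, 0.0]], [255, [0, 0, 0], [0.0, 0.0, 0.0]], [255, [0, 0, 0], [0.0, 0.0, 0.0]]]

t323.png
```

>>> servo_tool --steps '[[75,[10.2,-0.2,12.1],[0.0,0.0,0.0]],[75,[10.3,-0.1,12.2],[0.0,0.0,0.0]],[75,[10.2,-0.2,12.1],[0.0,0.0,0.001]],[75,[10.3,-0.2,12.2],[0.0,0.0,0.0]],[75,[10.2,-0.1,12.1],[0.0,0.0,0.0]],[75,[10.3,-0.2,12.2],[-0.001,0.0,0.0]],[75,[-0.1,0,5],[0.0,0.0,0.0]],[75,[0,-0.1,4.9],[0.0,0.0,0.0]],[75,[-0.1,0,5],[0.0,0.0,0.0]],[75,[0,-0.1,5],[0.0,0.0,0.0]]]'

```text
time_s: 33.35
ee_pos: [555.7, -180.4, 113.3]
ee_rot: [180.0, -18.0, -1.6]
force: [0.4, 0.3, 0.5]
gripper_width: 64.3
gripper_force: 0.0
```

>>> servo_tool --steps '[[75,[0,0,0],[0.0,0.0,0.0]],[75,[0,0,0],[0.0,0.0,0.0]],[255,[0,0,0],[0.0,0.0,0.0]],[255,[0,0,0],[0.0,0.0,0.0]],[255,[0,0,0],[0.0,0.0,0.0]],[255,[0,0,0],[0.0,0.0,0.0]],[255,[0,0,0],[0.0,0.0,0.0]],[255,[0,0,0],[0.0,0.0,0.0]],[255,[0,0,0],[0.0,0.0,0.0]],[255,[0,0,0],[0.0,0.0,0.0]]]'

```text
time_s: 34.35
ee_pos: [556.2, -180.3, 113.7]
ee_rot: [180.0, -18.0, -1.6]
force: [-1.0, 0.8, 2.8]
gripper_width: 44.5
gripper_force: 35.0
```

```bash
python3 pick.py -1.5 16
```

```text
t 34.35 grasp [ 557.1 -180.3  110.9] rot [180.  -18.   -1.6] row [  51.7 -378.4] w 44.5 gf 35.000004172325134 F [-1.   0.8  2.8]
[[255, [1.7, 0, -5.3], [0.0, 0.0, 0.0]], [255, [1.8, 0, -5.4], [0.0, 0.0, 0.0]], [255, [1.7, 0, -5.3], [0.001, 0.0, -0.001]], [255, [1.7, 0, -5.3], [0.0, 0.0, 0.0]], [255, [1.8, 0, -5.3], [0.0, 0.0, 0.0]], [255, [-15.2, 0.4, -5], [0.0, 0.0, 0.0]], [255, [-15.2, 0.4, -4.9], [0.0, 0.0, 0.0]], [255, [-15.3, 0.5, -5], [0.0, 0.0, 0.0]], [255, [-15.2, 0.4, -4.9], [0.0, 0.0, 0.0]], [255, [-15.2, 0.4, -5], [0.0, 0.0, 0.0]]]

--- carry
[[255, [-3.3, 0.2, -19], [0.0, 0.0, 0.0]], [255, [-3.3, 0.3, -19], [0.0, 0.0, 0.0]], [255, [-3.4, 0.2, -19], [0.0, 0.0, 0.0]], [255, [7, -34.8, 2.3], [-0.001, 0.0, 0.004]], [255, [6.9, -34.8, 2.2], [-0.001, 0.0, 0.003]], [255, [6.8, -34.9, 2.2], [-0.002, 0.0, 0.004]], [255, [6.6, -34.8, 2.2], [-0.001, 0.0, 0.003]], [255, [6.6, -34.9, 2.1], [-0.001, 0.0, 0.004]], [255, [6.4, -34.9, 2.1], [-0.001, 0.0, 0.004]], [255, [6.2, -35, 2], [-0.001, 0.0, 0.003]]]

[[255, [6.2, -35, 2], [-0.001, 0.0, 0.004]], [255, [6, -35, 2], [-0.002, 0.0, 0.004]], [255, [5.9, -35, 1.9], [-0.001, 0.0, 0.003]], [255, [5.7, -35, 1.8], [-0.001, 0.0, 0.004]], [255, [0, 0, 0], [0.0, 0.0, 0.0]], [255, [0, 0, 0], [0.0, 0.0, 0.0]], [255, [0, 0, 0], [0.0, 0.0, 0.0]], [255, [0, 0, 0], [0, 0, 0]], [255, [0, 0, 0], [0, 0, 0]], [255, [0, 0, 0], [0, 0, 0]]]

seat z 76.88882774809117
```

>>> servo_tool --steps '[[255,[1.7,0,-5.3],[0,0,0]],[255,[1.8,0,-5.4],[0,0,0]],[255,[1.7,0,-5.3],[0,0,0]],[255,[1.7,0,-5.3],[0,0,0]],[255,[1.8,0,-5.3],[0,0,0]],[255,[0,0,0],[0,0,0]],[255,[-15.2,0.4,-5],[0,0,0]],[255,[-15.2,0.4,-4.9],[0,0,0]],[255,[-15.3,0.5,-5],[0,0,0]],[255,[-15.2,0.4,-4.9],[0,0,0]]]'

```text
time_s: 35.35
ee_pos: [491.2, -180.2, 141.6]
ee_rot: [180.0, -18.0, -1.6]
force: [-0.6, -0.4, -2.2]
gripper_width: 44.6
gripper_force: 35.0
```

>>> servo_tool --steps '[[255,[-15.2,0.4,-5],[0,0,0]],[255,[-3.3,0.2,-19],[0.0,0.0,0.0]],[255,[-3.3,0.3,-19],[0.0,0.0,0.0]],[255,[-3.4,0.2,-19],[0.0,0.0,0.0]],[255,[7,-34.8,2.3],[-0.001,0.0,0.004]],[255,[6.9,-34.8,2.2],[-0.001,0.0,0.003]],[255,[6.8,-34.9,2.2],[-0.002,0.0,0.004]],[255,[6.6,-34.8,2.2],[-0.001,0.0,0.003]],[255,[6.6,-34.9,2.1],[-0.001,0.0,0.004]],[255,[6.4,-34.9,2.1],[-0.001,0.0,0.004]]]'

```text
time_s: 36.35
ee_pos: [498.4, 28.5, 192.8]
ee_rot: [180.0, -18.0, -2.9]
force: [0.3, -0.3, -1.4]
gripper_width: 44.0
gripper_force: 35.0
```

>>> servo_tool --steps '[[255,[6.2,-35,2],[-0.001,0.0,0.003]],[255,[6.2,-35,2],[-0.001,0.0,0.004]],[255,[6,-35,2],[-0.002,0.0,0.004]],[255,[5.9,-35,1.9],[-0.001,0.0,0.003]],[255,[5.7,-35,1.8],[-0.001,0.0,0.004]],[255,[0,0,0],[0.0,0.0,0.0]],[255,[0,0,0],[0.0,0.0,0.0]],[255,[0,0,0],[0.0,0.0,0.0]],[255,[0,0,0],[0,0,0]],[255,[0,0,0],[0,0,0]]]'

```text
time_s: 37.35
ee_pos: [540.3, 199.1, 192.6]
ee_rot: [180.0, -18.0, -4.0]
force: [0.4, -0.5, -2.2]
gripper_width: 44.6
gripper_force: 35.0
```

```bash
python3 held.py; python3 low.py 10 77
```

```text
t 37.35 grasp [541.2 199.  189.8] rot [180. -18.  -4.] row [10.1 -1.1] w 44.6 gf 34.960049986839294 F [ 0.4 -0.5 -2.2]
wrist 3950 x [-7.2  6.7 19.8] z [ 2.1 10.  13.1]
top 42 x [-9.2 -3.3 13.4] z [-12.9  11.4  18. ]
t 37.45 grasp [541.4 199.4 189.8] rot [180. -18.  -4.] row [10.2 -0.7] w 44.1 gf 34.96010363101959 F [-0.5  0.1 -2.1]
[[255, [-5.7, -0.2, 17.4], [0.0, 0.0, -0.001]], [255, [-5.7, -0.3, 17.3], [0.001, 0.0, 0.0]], [255, [-5.8, -0.2, 17.4], [0.0, 0.0, -0.001]], [255, [-2.4, 0, 7.3], [0.0, 0.0, 0.0]], [255, [-2.4, 0, 7.4], [0.0, 0.0, 0.0]], [255, [-2.3, 0, 7.3], [0.0, 0.0, 0.0]], [255, [-2.4, 0, 7.3], [0.0, 0.0, 0.0]], [255, [-2.4, 0, 7.4], [0.0, 0.0, 0.0]], [255, [-2.4, 0, 7.3], [0.0, 0.0, 0.0]], [255, [-2.3, 0, 7.3], [0.0, 0.0, 0.0]]]

[[255, [-0.4, 0, 1.3], [0.0, 0.0, 0.0]], [255, [-0.5, 0, 1.2], [0.0, 0.0, 0.0]], [255, [-0.4, 0, 1.3], [0.0, 0.0, 0.0]], [255, [0, 0, 0], [0.0, 0.0, 0.0]], [255, [0, 0, 0], [0.0, 0.0, 0.0]], [0, [0, 0, 0], [0.0, 0.0, 0.0]], [0, [0, 0, 0], [0.0, 0.0, 0.0]], [0, [0, 0, 0], [0.0, 0.0, 0.0]], [0, [0, 0, 0], [0.0, 0.0, 0.0]], [0, [0, 0, 0], [0.0, 0.0, 0.0]]]

[[0, [0, 0, -22.6], [0.0, 0.0, 0.0]], [0, [0, 0, -22.6], [0.0, 0.0, 0.0]], [0, [0, 0, -22.6], [0.0, 0.0, 0.0]], [0, [0, 0, -22.6], [0.0, 0.0, 0.0]], [0, [0, 0, 0], [0, 0, 0]], [0, [0, 0, 0], [0, 0, 0]], [0, [0, 0, 0], [0, 0, 0]], [0, [0, 0, 0], [0, 0, 0]], [0, [0, 0, 0], [0, 0, 0]], [0, [0, 0, 0], [0, 0, 0]]]
```

>>> servo_tool --steps '[[255,[-5.7,0,17.4],[0.0,0.0,-0.001]],[255,[-5.7,0,17.3],[0.001,0.0,0.0]],[255,[-5.8,0,17.4],[0.0,0.0,-0.001]],[255,[-2.4,0,7.3],[0.0,0.0,0.0]],[255,[-2.4,0,7.4],[0.0,0.0,0.0]],[255,[-2.3,0,7.3],[0.0,0.0,0.0]],[255,[-2.4,0,7.3],[0.0,0.0,0.0]],[255,[-2.4,0,7.4],[0.0,0.0,0.0]],[255,[-2.4,0,7.3],[0.0,0.0,0.0]],[255,[-2.3,0,7.3],[0.0,0.0,0.0]]]'

```text
time_s: 38.45
ee_pos: [540.3, 200.2, 83.2]
ee_rot: [180.0, -18.0, -3.8]
force: [0.1, -0.9, -1.9]
gripper_width: 44.3
gripper_force: 35.0
```

>>> servo_tool --steps '[[255,[-0.4,0,1.3],[0.0,0.0,0.0]],[255,[-0.5,0,1.2],[0.0,0.0,0.0]],[255,[-0.4,0,1.3],[0.0,0.0,0.0]],[255,[0,0,0],[0.0,0.0,0.0]],[255,[0,0,0],[0.0,0.0,0.0]],[0,[0,0,0],[0.0,0.0,0.0]],[0,[0,0,0],[0.0,0.0,0.0]],[0,[0,0,0],[0.0,0.0,0.0]],[0,[0,0,0],[0.0,0.0,0.0]],[0,[0,0,0],[0.0,0.0,0.0]]]'

```text
time_s: 39.45
ee_pos: [540.3, 200.2, 79.8]
ee_rot: [180.0, -18.0, -3.8]
force: [-0.5, -0.5, -0.2]
gripper_width: 81.4
gripper_force: 0.0
```

```bash
python3 back.py 561 -100.3 -2 75
```

```text
t 39.45 grasp [541.2 200.2  76.9] rot [180.  -18.   -3.8] row [10.  0.] w 81.4 gf 0.0 F [-0.5 -0.5 -0.2]
[[0, [0, 0.5, -22.5], [0.0, 0.0, 0.0]], [0, [0, 0.4, -22.5], [0.0, 0.0, 0.0]], [0, [0, 0.5, -22.5], [0.0, 0.0, 0.001]], [0, [0.1, 0.5, -22.5], [0.0, 0.0, 0.0]], [0, [0.7, 18.1, -25.4], [0.0, 0.0, 0.0]], [0, [0.8, 18, -25.4], [0.0, 0.0, 0.0]], [0, [0.7, 18.1, -25.3], [0.0, 0.0, 0.0]], [0, [0.7, 18, -25.4], [0.0, 0.0, 0.0]], [75, [-2.7, 32.9, 11.1], [0.001, 0.0, -0.005]], [75, [-3, 33, 11.1], [0.002, 0.0, -0.004]]]

[[75, [-3, 32.9, 11], [0.001, 0.0, -0.005]], [75, [-3.2, 32.9, 11], [0.002, 0.0, -0.004]], [75, [-3.4, 33, 10.9], [0.001, 0.0, -0.005]], [75, [-3.5, 32.9, 10.9], [0.002, 0.0, -0.004]], [75, [-3.6, 32.9, 10.8], [0.001, 0.0, -0.005]], [75, [0, 0, 0], [0.0, 0.0, 0.0]], [75, [9.9, -0.4, 12], [0.0, 0.0, 0.0]], [75, [10, -0.5, 12], [0.0, 0.0, 0.0]], [75, [9.9, -0.4, 12], [0.0, 0.0, 0.0]], [75, [10, -0.5, 12], [0.0, 0.0, 0.0]]]

[[75, [9.9, -0.4, 11.9], [0.0, 0.0, 0.0]], [75, [9.9, -0.5, 12], [0.0, 0.0, 0.0]], [75, [0, 0, 5], [0.0, 0.0, 0.0]], [75, [-0.1, -0.1, 5], [0.0, 0.0, 0.0]], [75, [0, 0, 5], [0.0, 0.0, 0.0]], [75, [0, -0.1, 5], [0.0, 0.0, 0.0]], [75, [0, 0, 0], [0.0, 0.0, 0.0]], [75, [0, 0, 0], [0.0, 0.0, 0.0]], [75, [0, 0, 0], [0, 0, 0]], [75, [0, 0, 0], [0, 0, 0]]]
```

>>> servo_tool --steps '[[0,[0,0,-22.5],[0.0,0.0,0.0]],[0,[0,0.4,-22.5],[0.0,0.0,0.0]],[0,[0,0.5,-22.5],[0.0,0.0,0.001]],[0,[0.1,1,-22.5],[0.0,0.0,0.0]],[0,[0.7,18.1,-25.4],[0.0,0.0,0.0]],[0,[0.8,18,-25.4],[0.0,0.0,0.0]],[0,[0.7,18.1,-25.3],[0.0,0.0,0.0]],[0,[0.7,18,-25.4],[0.0,0.0,0.0]],[75,[-2.7,32.9,11.1],[0.001,0.0,-0.005]],[75,[-3,33,11.1],[0.002,0.0,-0.004]]]'

```text
time_s: 40.45
ee_pos: [476.5, 63.7, 241.2]
ee_rot: [-180.0, -18.2, -3.3]
force: [-0.3, -0.1, 0.3]
gripper_width: 78.0
gripper_force: 0.0
```

>>> servo_tool --steps '[[75,[-3,32.9,11],[0.001,0.0,-0.005]],[75,[-3.2,32.9,11],[0.002,0.0,-0.004]],[75,[-3.4,33,10.9],[0.001,0.0,-0.005]],[75,[-3.5,32.9,10.9],[0.002,0.0,-0.004]],[75,[-3.6,32.9,10.8],[0.001,0.0,-0.005]],[75,[0,0,0],[0.0,0.0,0.0]],[75,[0,0,0],[0,0,0]],[75,[0,0,0],[0,0,0]],[75,[0,0,0],[0,0,0]],[75,[0,0,0],[0,0,0]]]'

```text
time_s: 41.45
ee_pos: [469.3, -99.3, 183.2]
ee_rot: [180.0, -18.0, -1.9]
force: [0.3, 1.2, -0.0]
gripper_width: 64.5
gripper_force: 0.0
```

```bash
sed -i 's/551,-179.2/549,-100.3/;s/557,-179.2/555,-100.3/g;s/-1.5,/-2,/g' chk.py; python3 chk.py; python3 m.py | grep top
```

```text
t 41.45 grasp [470.2 -99.3 180.3] rot [180.  -18.   -1.9] row [ -40.4 -303.6] w 64.5 gf 0.0 F [ 0.3  1.2 -0. ]
hist top z~88 by row x -100..100: [0, 0, 0, 0, 0, 0, 0, 33, 43, 39, 44, 43, 38, 26, 0, 0, 0, 0, 0, 0, 0, 0, 0, 0, 0, 29, 41, 40, 41, 40, 41, 27, 0, 40, 35, 38, 45, 38, 41, 22, 2, 33, 40, 37, 36, 40, 38, 18, 0, 0]
max z [86.8 92.4]
[[75, [9.9, -0.3, 12], [0.0, 0.0, 0.0]], [75, [9.9, -0.3, 12.1], [0.0, 0.0, 0.001]], [75, [9.9, -0.3, 12], [0.0, 0.0, 0.0]], [75, [9.9, -0.3, 12], [0.0, 0.0, 0.0]], [75, [9.9, -0.3, 12], [0.0, 0.0, 0.001]], [75, [9.9, -0.3, 12.1], [0.0, 0.0, 0.0]], [75, [0, 0, 5], [0.0, 0.0, 0.0]], [75, [-0.1, -0.1, 4.9], [0.0, 0.0, 0.0]], [75, [0, 0, 5], [0.0, 0.0, 0.0]], [75, [-0.1, -0.1, 5], [0.0, 0.0, 0.0]]]

[[75, [0, 0, 0], [0.0, 0.0, 0.0]], [75, [0, 0, 0], [0.0, 0.0, 0.0]], [255, [0, 0, 0], [0.0, 0.0, 0.0]], [255, [0, 0, 0], [0.0, 0.0, 0.0]], [255, [0, 0, 0], [0.0, 0.0, 0.0]], [255, [0, 0, 0], [0.0, 0.0, 0.0]], [255, [0, 0, 0], [0.0, 0.0, 0.0]], [255, [0, 0, 0], [0.0, 0.0, 0.0]], [255, [0, 0, 0], [0.0, 0.0, 0.0]], [255, [0, 0, 0], [0.0, 0.0, 0.0]]]

top 1760
[... 483 characters left out ...]
                                                       ~~~~~~~~~~~~~^^^^^^^^^^^^^^^^^
    return _quantile_unchecked(
        a, q, axis, out, overwrite_input, method, keepdims, weights)
    return _ureduce(a,
                    func=_quantile_ureduce_func,
    ...<5 lines>...
                    overwrite_input=overwrite_input,
                    method=method)
    r = func(a, **kwargs)
    result = _quantile(arr,
                       quantiles=q,
    ...<2 lines>...
                       out=out,
                       weights=wgt)
    slices_having_nans = np.isnan(arr[-1, ...])
                                  ~~~^^^^^^^^^
IndexError: index -1 is out of bounds for axis 0 with size 0
```

Row fine so far; fetch the last one.

>>> servo_tool --steps '[[75,[9.9,-0.3,12],[0.0,0.0,0.0]],[75,[9.9,-0.3,12.1],[0.0,0.0,0.001]],[75,[9.9,-0.3,12],[0.0,0.0,0.0]],[75,[9.9,-0.3,12],[0.0,0.0,0.0]],[75,[9.9,-0.3,12],[0.0,0.0,0.001]],[75,[9.9,-0.3,12.1],[0.0,0.0,0.0]],[75,[0,0,5],[0.0,0.0,0.0]],[75,[-0.1,-0.1,4.9],[0.0,0.0,0.0]],[75,[0,0,5],[0.0,0.0,0.0]],[75,[-0.1,-0.1,5],[0.0,0.0,0.0]]]'

```text
time_s: 42.55
ee_pos: [553.5, -101.3, 113.3]
ee_rot: [-180.0, -18.0, -2.1]
force: [-0.8, 0.4, 0.1]
gripper_width: 64.4
gripper_force: 0.0
```

>>> servo_tool --steps '[[75,[0,0,0],[0.0,0.0,0.0]],[75,[0,0,0],[0.0,0.0,0.0]],[255,[0,0,0],[0.0,0.0,0.0]],[255,[0,0,0],[0.0,0.0,0.0]],[255,[0,0,0],[0.0,0.0,0.0]],[255,[0,0,0],[0.0,0.0,0.0]],[255,[0,0,0],[0.0,0.0,0.0]],[255,[0,0,0],[0.0,0.0,0.0]],[255,[0,0,0],[0.0,0.0,0.0]],[255,[0,0,0],[0.0,0.0,0.0]]]'

```text
time_s: 43.55
ee_pos: [554.0, -101.2, 113.8]
ee_rot: [-180.0, -18.0, -2.1]
force: [-0.7, 2.3, 2.8]
gripper_width: 44.5
gripper_force: 35.0
```

```bash
python3 pick.py -2 -17
```

```text
t 43.55 grasp [ 554.9 -101.2  110.9] rot [-180.   -18.    -2.1] row [  44.2 -299.7] w 44.5 gf 35.00625550746918 F [-0.7  2.3  2.8]
[[255, [1.7, 0, -5.3], [0.0, 0.0, 0.0]], [255, [1.8, 0, -5.4], [0.0, 0.0, -0.001]], [255, [1.7, 0, -5.3], [0.0, 0.0, 0.0]], [255, [1.7, 0, -5.3], [0.0, 0.0, 0.0]], [255, [1.8, 0, -5.3], [0.0, 0.0, -0.001]], [255, [-15.2, 0.6, -5], [0.0, 0.0, 0.0]], [255, [-15.2, 0.5, -4.9], [0.0, 0.0, 0.0]], [255, [-15.2, 0.6, -5], [0.0, 0.0, 0.0]], [255, [-15.2, 0.5, -4.9], [0.0, 0.0, 0.0]], [255, [-15.3, 0.6, -5], [0.0, 0.0, 0.0]]]

--- carry
[[255, [-2.6, 0.3, -18.8], [0.0, 0.0, 0.0]], [255, [-2.7, 0.3, -18.7], [0.0, 0.0, 0.0]], [255, [-2.6, 0.3, -18.8], [0.0, 0.0, 0.0]], [255, [5, -33.9, 1.6], [-0.001, 0.0, 0.004]], [255, [4.9, -34, 1.6], [-0.001, 0.0, 0.003]], [255, [4.8, -34, 1.6], [-0.001, 0.0, 0.004]], [255, [4.7, -34, 1.5], [-0.002, 0.0, 0.003]], [255, [4.5, -34, 1.5], [-0.001, 0.0, 0.004]], [255, [4.5, -34.1, 1.4], [-0.001, 0.0, 0.003]], [255, [4.3, -34, 1.4], [-0.001, 0.0, 0.004]]]

[[255, [4.2, -34.1, 1.4], [-0.001, 0.0, 0.003]], [255, [4, -34.1, 1.3], [-0.001, 0.0, 0.004]], [255, [0, 0, 0], [0.0, 0.0, 0.0]], [255, [0, 0, 0], [0.0, 0.0, 0.0]], [255, [0, 0, 0], [0.0, 0.0, 0.0]], [255, [0, 0, 0], [0, 0, 0]], [255, [0, 0, 0], [0, 0, 0]], [255, [0, 0, 0], [0, 0, 0]], [255, [0, 0, 0], [0, 0, 0]], [255, [0, 0, 0], [0, 0, 0]]]

seat z 76.91328487239171
```

>>> servo_tool --steps '[[255,[1.7,0,-5.3],[0,0,0]],[255,[1.8,0,-5.4],[0,0,0]],[255,[1.7,0,-5.3],[0,0,0]],[255,[1.7,0,-5.3],[0,0,0]],[255,[1.8,0,-5.3],[0,0,0]],[255,[0,0,0],[0,0,0]],[255,[-15.2,0.6,-5],[0,0,0]],[255,[-15.2,0.5,-4.9],[0,0,0]],[255,[-15.2,0.6,-5],[0,0,0]],[255,[-15.2,0.5,-4.9],[0,0,0]]]'

```text
time_s: 44.55
ee_pos: [489.3, -101.1, 141.5]
ee_rot: [-180.0, -18.0, -2.1]
force: [-0.3, 0.7, -1.6]
gripper_width: 44.4
gripper_force: 35.0
```

>>> servo_tool --steps '[[255,[-15.3,0.6,-5],[0,0,0]],[255,[-2.6,0.3,-18.8],[0.0,0.0,0.0]],[255,[-2.7,0.3,-18.7],[0.0,0.0,0.0]],[255,[-2.6,0.3,-18.8],[0.0,0.0,0.0]],[255,[5,-33.9,1.6],[-0.001,0.0,0.004]],[255,[4.9,-34,1.6],[-0.001,0.0,0.003]],[255,[4.8,-34,1.6],[-0.001,0.0,0.004]],[255,[4.7,-34,1.5],[-0.002,0.0,0.003]],[255,[4.5,-34,1.5],[-0.001,0.0,0.004]],[255,[4.5,-34.1,1.4],[-0.001,0.0,0.003]]]'

```text
time_s: 45.55
ee_pos: [487.6, 102.5, 192.9]
ee_rot: [-180.0, -18.0, -3.4]
force: [0.4, -0.2, -1.1]
gripper_width: 44.4
gripper_force: 35.0
```

>>> servo_tool --steps '[[255,[4.3,-34,1.4],[-0.001,0.0,0.004]],[255,[4.2,-34.1,1.4],[-0.001,0.0,0.003]],[255,[4,-34.1,1.3],[-0.001,0.0,0.004]],[255,[0,0,0],[0.0,0.0,0.0]],[255,[0,0,0],[0.0,0.0,0.0]],[255,[0,0,0],[0.0,0.0,0.0]],[255,[0,0,0],[0,0,0]],[255,[0,0,0],[0,0,0]],[255,[0,0,0],[0,0,0]],[255,[0,0,0],[0,0,0]]]'

```text
time_s: 46.55
ee_pos: [507.5, 202.0, 192.8]
ee_rot: [-180.0, -18.0, -4.1]
force: [-0.3, 1.2, -1.9]
gripper_width: 44.7
gripper_force: 35.0
```

```bash
python3 held.py; python3 low.py -23 77
```

```text
t 46.55 grasp [508.4 202.  190. ] rot [-180.   -18.    -4.1] row [-22.8  -0.4] w 44.7 gf 34.956679344177246 F [-0.3  1.2 -1.9]
wrist 3966 x [-7.4  6.5 19.2] z [ 2.3 10.1 17. ]
top 31 x [-9.4 -6.9  9.4] z [-9.9 11.7 14.9]
t 46.65 grasp [508.5 202.2 189.9] rot [-180.  -18.   -4.] row [-22.8  -0.1] w 44.7 gf 34.95662033557892 F [ 0.7  0.  -1.3]
[[255, [-5.7, 0, 17.4], [0.0, 0.0, -0.001]], [255, [-5.8, -0.1, 17.4], [0.0, 0.0, -0.001]], [255, [-5.7, 0, 17.4], [0.0, 0.0, 0.0]], [255, [-2.4, 0, 7.3], [0.0, 0.0, 0.0]], [255, [-2.4, 0, 7.4], [0.0, 0.0, 0.0]], [255, [-2.3, 0, 7.3], [0.0, 0.0, 0.0]], [255, [-2.4, 0, 7.3], [0.0, 0.0, 0.0]], [255, [-2.4, 0, 7.4], [0.0, 0.0, 0.0]], [255, [-2.4, 0, 7.3], [0.0, 0.0, 0.0]], [255, [-2.4, 0, 7.3], [0.0, 0.0, 0.0]]]

[[255, [-0.4, 0, 1.3], [0.0, 0.0, 0.0]], [255, [-0.4, 0, 1.3], [0.0, 0.0, 0.0]], [255, [-0.4, 0, 1.3], [0.0, 0.0, 0.0]], [255, [0, 0, 0], [0.0, 0.0, 0.0]], [255, [0, 0, 0], [0.0, 0.0, 0.0]], [0, [0, 0, 0], [0.0, 0.0, 0.0]], [0, [0, 0, 0], [0.0, 0.0, 0.0]], [0, [0, 0, 0], [0.0, 0.0, 0.0]], [0, [0, 0, 0], [0.0, 0.0, 0.0]], [0, [0, 0, 0], [0.0, 0.0, 0.0]]]

[[0, [0, 0, -22.6], [0.0, 0.0, 0.0]], [0, [0, 0, -22.6], [0.0, 0.0, 0.0]], [0, [-0.1, 0, -22.7], [0.0, 0.0, 0.0]], [0, [0, 0, -22.6], [0.0, 0.0, 0.0]], [0, [0, 0, 0], [0, 0, 0]], [0, [0, 0, 0], [0, 0, 0]], [0, [0, 0, 0], [0, 0, 0]], [0, [0, 0, 0], [0, 0, 0]], [0, [0, 0, 0], [0, 0, 0]], [0, [0, 0, 0], [0, 0, 0]]]
```

>>> servo_tool --steps '[[255,[-5.7,0,17.4],[0.0,0.0,-0.001]],[255,[-5.8,-0.1,17.4],[0.0,0.0,-0.001]],[255,[-5.7,0,17.4],[0.0,0.0,0.0]],[255,[-2.4,0,7.3],[0.0,0.0,0.0]],[255,[-2.4,0,7.4],[0.0,0.0,0.0]],[255,[-2.3,0,7.3],[0.0,0.0,0.0]],[255,[-2.4,0,7.3],[0.0,0.0,0.0]],[255,[-2.4,0,7.4],[0.0,0.0,0.0]],[255,[-2.4,0,7.3],[0.0,0.0,0.0]],[255,[-2.4,0,7.3],[0.0,0.0,0.0]]]'

```text
time_s: 47.65
ee_pos: [507.3, 202.6, 83.3]
ee_rot: [-180.0, -18.0, -3.9]
force: [-0.6, -1.0, -1.3]
gripper_width: 44.7
gripper_force: 35.0
```

>>> servo_tool --steps '[[255,[-0.4,0,1.3],[0.0,0.0,0.0]],[255,[-0.4,0,1.3],[0.0,0.0,0.0]],[255,[-0.4,0,1.3],[0.0,0.0,0.0]],[255,[0,0,0],[0.0,0.0,0.0]],[255,[0,0,0],[0.0,0.0,0.0]],[0,[0,0,0],[0.0,0.0,0.0]],[0,[0,0,0],[0.0,0.0,0.0]],[0,[0,0,0],[0.0,0.0,0.0]],[0,[0,0,0],[0.0,0.0,0.0]],[0,[0,0,0],[0.0,0.0,0.0]]]'

```text
time_s: 48.65
ee_pos: [507.4, 202.6, 79.9]
ee_rot: [-180.0, -18.0, -3.9]
force: [0.3, -1.0, 0.5]
gripper_width: 81.7
gripper_force: 0.0
```

```bash
cat > e.py <<'E'
from plan import *
g=info()
plan([(g+[-32,0,98],18,YAW,0,5),([400,230,330],5,0,0,5),([400,230,330],5,0,0,2)])
E
python3 e.py
```

```text
t 48.65 grasp [508.3 202.6  77. ] rot [-180.   -18.    -3.9] row [-22.9   0.2] w 81.7 gf 0.0 F [ 0.3 -1.   0.5]
[[0, [0, 0.4, -20.6], [0.0, 0.0, 0.0]], [0, [0, 0.5, -20.6], [0.0, 0.0, 0.0]], [0, [0, 0.4, -20.6], [0.0, 0.0, 0.0]], [0, [-0.1, 0.4, -20.7], [0.0, 0.0, 0.0]], [0, [0, 0.5, -20.6], [0.0, 0.0, 0.0]], [0, [-5.1, -4.4, -34.3], [0.003, -0.045, -0.013]], [0, [-6.6, -4.7, -34], [0.002, -0.046, -0.014]], [0, [-8.1, -4.8, -33.6], [0.003, -0.045, -0.013]], [0, [-9.5, -5, -33.3], [0.003, -0.045, -0.014]], [0, [-11, -5.2, -32.7], [0.002, -0.046, -0.013]]]

[[0, [0, 0, 0], [0.0, 0.0, 0.0]], [0, [0, 0, 0], [0.0, 0.0, 0.0]], [0, [0, 0, 0], [0, 0, 0]], [0, [0, 0, 0], [0, 0, 0]], [0, [0, 0, 0], [0, 0, 0]], [0, [0, 0, 0], [0, 0, 0]], [0, [0, 0, 0], [0, 0, 0]], [0, [0, 0, 0], [0, 0, 0]], [0, [0, 0, 0], [0, 0, 0]], [0, [0, 0, 0], [0, 0, 0]]]
```

>>> servo_tool --steps '[[0,[0,0,-20.6],[0.0,0.0,0.0]],[0,[0,0.5,-20.6],[0.0,0.0,0.0]],[0,[0,0.4,-20.6],[0.0,0.0,0.0]],[0,[-0.1,0.4,-20.7],[0.0,0.0,0.0]],[0,[0,0.5,-20.6],[0.0,0.0,0.0]],[0,[-5.1,-4.4,-34.3],[0.003,-0.045,-0.013]],[0,[-6.6,-4.7,-34],[0.002,-0.046,-0.014]],[0,[-8.1,-4.8,-33.6],[0.003,-0.045,-0.013]],[0,[-9.5,-5,-33.3],[0.003,-0.045,-0.014]],[0,[-11,-5.2,-32.7],[0.002,-0.046,-0.013]]]'

```text
time_s: 49.65
ee_pos: [398.9, 230.4, 334.4]
ee_rot: [180.0, -4.9, 0.0]
force: [0.0, -0.1, -0.3]
gripper_width: 91.0
gripper_force: 0.0
```

>>> servo_tool --steps '[[0,[0,0,0],[0,0,0]],[0,[0,0,0],[0,0,0]],[0,[0,0,0],[0,0,0]],[0,[0,0,0],[0,0,0]],[0,[0,0,0],[0,0,0]],[0,[0,0,0],[0,0,0]],[0,[0,0,0],[0,0,0]],[0,[0,0,0],[0,0,0]],[0,[0,0,0],[0,0,0]],[0,[0,0,0],[0,0,0]]]'

```text
time_s: 50.65
ee_pos: [399.7, 230.3, 332.9]
ee_rot: [180.0, -5.0, 0.0]
force: [1.2, 0.8, -0.3]
gripper_width: 91.2
gripper_force: 0.0
```

```bash
cat > e.py <<'E'
from plan import *
info(); p=grab('wrist'); save(p,'w5.png'); C,uv=cloud(p)
d=(C[:,:2]-[531.2,200.8])@np.array([[c_,-s_],[s_,c_]])
m=(abs(d[:,1])<30)&(abs(d[:,0])<100)&(abs(C[:,2]-86.5)<4)
lab=np.zeros((480,640),np.uint8); lab[uv[m,1],uv[m,0]]=1
n,L=cv2.connectedComponents(cv2.morphologyEx(lab,cv2.MORPH_OPEN,np.ones((3,3))))
for i in range(1,n):
    k=m&(L[uv[:,1],uv[:,0]]==i)
    if k.sum()>60:
        r=cv2.minAreaRect(d[k].astype(np.float32)); A=np.c_[d[k],np.ones(k.sum())]; s=np.linalg.lstsq(A,C[k,2],rcond=None)[0]
        print(k.sum(),np.round(r[0],1),np.round(r[1],1),round(r[2],1),'z',np.round(np.median(C[k,2]),1),'slope',np.round(s[:2],3))
col=p['color'][uv[:,1],uv[:,0]].astype(int)
k=(col[:,0]>130)&(col[:,1]<60)&(col[:,2]<60)&(C[:,2]>110)&(C[:,2]<150)&(C[:,1]>350); print('knob',k.sum(),np.round(np.percentile(C[k],[5,50,95],axis=0),1).tolist())
k=(abs(C[:,2]-104)<3)&(C[:,1]>240)&(C[:,1]<420)&(C[:,0]<480)&(C[:,0]>350); l=cv2.fitLine(C[k][:,:2].astype(np.float32),cv2.DIST_HUBER,0,.01,.01).ravel(); print('bar',k.sum(),l)
E
python3 e.py
```

```text
t 50.65 grasp [400.  230.3 329.9] rot [180.  -5.   0.] row [-132.9   20.5] w 91.2 gf 0.0 F [ 1.2  0.8 -0.3]
822 [79.7  0.8] [24.1 40.7] 0.2 z 86.6 slope [ 0.016 -0.001]
777 [47.7  1.1] [24.  40.8] 0.4 z 86.6 slope [0.018 0.002]
738 [16.6  1.1] [24. 41.] 0.1 z 86.5 slope [ 0.008 -0.002]
690 [-16.4   1.8] [24.2 40.8] 0.3 z 86.4 slope [0.008 0.001]
673 [-56.2   1.2] [40.8 25. ] 89.9 z 86.5 slope [-0.016  0.   ]
knob 308 [[419.7, 434.5, 118.4], [426.7, 437.4, 138.6], [432.6, 446.3, 142.4]]
bar 2493 [6.6215150e-02 9.9780536e-01 4.1914935e+02 3.3057443e+02]
```

View pics/w5.png

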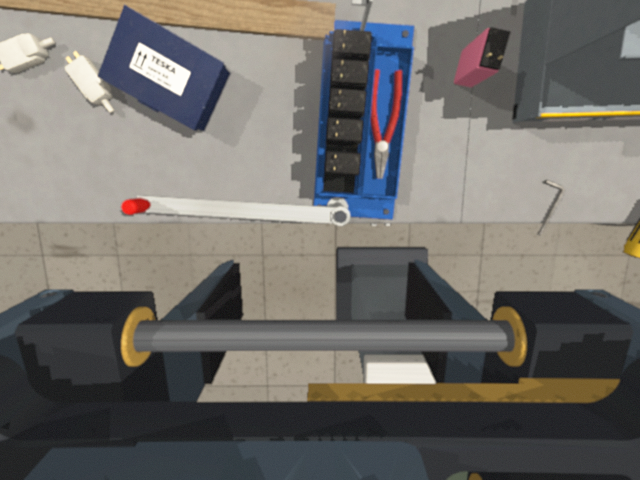

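```bash
cat > e.py <<'E'
from plan import *
k=np.array([427.1,443.5,133]); ax=rot(30,40).apply([0,0,1])
plan([(k-ax*100+[0,0,20],30,40,0,8),(k-ax*60,30,40,0,2),(k,30,40,0,5),(k,30,40,0,5)])
E
python3 e.py
```

```text
[[0, [-2.5, -22.5, 11.2], [0.026, 0.052, -0.084]], [0, [-1.2, -22.4, 11.6], [0.027, 0.053, -0.084]], [0, [0.1, -22.1, 12.2], [0.026, 0.052, -0.084]], [0, [1.2, -21.7, 12.8], [0.027, 0.053, -0.083]], [0, [2.3, -21.2, 13.5], [0.026, 0.052, -0.084]], [0, [3.4, -20.6, 14.2], [0.027, 0.052, -0.084]], [0, [4.3, -19.9, 14.9], [0.026, 0.053, -0.084]], [0, [5.1, -19.1, 15.7], [0.027, 0.052, -0.084]], [0, [-5, 0, 28.7], [0.0, 0.0, 0.0]], [0, [-5, 0, 28.6], [0.0, 0.0, 0.0]]]

[[0, [0, 0, 12], [0.0, 0.0, 0.0]], [0, [0, 0, 12], [0.0, 0.0, 0.0]], [0, [0, 0, 12], [0.0, 0.0, 0.0]], [0, [0, 0, 12], [0.0, 0.0, 0.0]], [0, [0, 0, 12], [0.0, 0.0, 0.0]], [0, [0, 0, 0], [0.0, 0.0, 0.0]], [0, [0, 0, 0], [0.0, 0.0, 0.0]], [0, [0, 0, 0], [0.0, 0.0, 0.0]], [0, [0, 0, 0], [0.0, 0.0, 0.0]], [0, [0, 0, 0], [0.0, 0.0, 0.0]]]
```

>>> servo_tool --steps '[[0,[-2.5,-22.5,11.2],[0.026,0.052,-0.084]],[0,[-1.2,-22.4,11.6],[0.027,0.053,-0.084]],[0,[0.1,-22.1,12.2],[0.026,0.052,-0.084]],[0,[1.2,-21.7,12.8],[0.027,0.053,-0.083]],[0,[2.3,-21.2,13.5],[0.026,0.052,-0.084]],[0,[3.4,-20.6,14.2],[0.027,0.052,-0.084]],[0,[4.3,-19.9,14.9],[0.026,0.053,-0.084]],[0,[5.1,-19.1,15.7],[0.027,0.052,-0.084]],[0,[-5,0,28.7],[0.0,0.0,0.0]],[0,[0,0,0],[0.0,0.0,0.0]]]'

```text
time_s: 51.7
ee_pos: [393.8, 415.6, 210.8]
ee_rot: [179.9, -29.5, 40.1]
force: [0.2, 0.4, -0.1]
gripper_width: 91.3
gripper_force: 0.0
```

```bash
cat > e.py <<'E'
from plan import *
info(); print(np.round(state()['qpos'],1))
k=np.array([427.1,443.5,133]); ax=rot(30,40).apply([0,0,1])
plan([(k-ax*60,30,40,0,4),(k,30,40,0,5),(k,30,40,0,3),(k,30,40,255,8)])
E
python3 e.py
```

```text
t 51.7 grasp [394.9 416.5 208.2] rot [179.9 -29.5  40.1] row [-150.7  206. ] w 91.3 gf 0.0 F [ 0.2  0.4 -0.1]
[ 47.6   5.6 113.8  -7.2  31.4 102.7]
[[0, [-0.3, 0, 6.5], [0.0, 0.002, 0.0]], [0, [-0.2, 0, 6.6], [0.0, 0.002, 0.001]], [0, [-0.3, 0, 6.5], [0.0, 0.002, 0.0]], [0, [-0.3, 0, 6.5], [0.001, 0.002, 0.0]], [0, [0, 0, 12], [0.0, 0.0, 0.0]], [0, [0, 0, 12], [0.0, 0.0, 0.0]], [0, [0, 0, 12], [0.0, 0.0, 0.0]], [0, [0, 0.1, 12], [0.0, 0.0, 0.0]], [0, [0, 0, 12], [0.0, 0.0, 0.0]], [0, [0, 0, 0], [0.0, 0.0, 0.0]]]

[[0, [0, 0, 0], [0.0, 0.0, 0.0]], [0, [0, 0, 0], [0.0, 0.0, 0.0]], [255, [0, 0, 0], [0.0, 0.0, 0.0]], [255, [0, 0, 0], [0.0, 0.0, 0.0]], [255, [0, 0, 0], [0.0, 0.0, 0.0]], [255, [0, 0, 0], [0.0, 0.0, 0.0]], [255, [0, 0, 0], [0.0, 0.0, 0.0]], [255, [0, 0, 0], [0.0, 0.0, 0.0]], [255, [0, 0, 0], [0.0, 0.0, 0.0]], [255, [0, 0, 0], [0.0, 0.0, 0.0]]]
```

>>> servo_tool --steps '[[0,[-0.3,0,6.5],[0.0,0.002,0.0]],[0,[-0.2,0,6.6],[0.0,0.002,0.001]],[0,[-0.3,0,6.5],[0.0,0.002,0.0]],[0,[-0.3,0,6.5],[0.001,0.002,0.0]],[0,[0,0,12],[0.0,0.0,0.0]],[0,[0,0,12],[0.0,0.0,0.0]],[0,[0,0,12],[0.0,0.0,0.0]],[0,[0,0.1,12],[0.0,0.0,0.0]],[0,[0,0,12],[0.0,0.0,0.0]],[0,[0,0,0],[0.0,0.0,0.0]]]'

```text
time_s: 52.7
ee_pos: [427.9, 443.9, 137.7]
ee_rot: [-179.9, -30.3, 40.0]
force: [-0.3, 0.3, -0.3]
gripper_width: 91.2
gripper_force: 0.0
```

>>> servo_tool --steps '[[0,[0,0,0],[0.0,0.0,0.0]],[0,[0,0,0],[0.0,0.0,0.0]],[255,[0,0,0],[0.0,0.0,0.0]],[255,[0,0,0],[0.0,0.0,0.0]],[255,[0,0,0],[0.0,0.0,0.0]],[255,[0,0,0],[0.0,0.0,0.0]],[255,[0,0,0],[0.0,0.0,0.0]],[255,[0,0,0],[0.0,0.0,0.0]],[255,[0,0,0],[0.0,0.0,0.0]],[255,[0,0,0],[0.0,0.0,0.0]]]' --squeeze 8

```text
time_s: 53.7
ee_pos: [427.9, 444.2, 140.0]
ee_rot: [-179.9, -30.5, 39.9]
force: [1.1, -0.7, -0.7]
gripper_width: 30.1
gripper_force: 0.0
```

```bash
cat > e.py <<'E'
from plan import *
g=info(); pv=np.array(W(-120,0,0)[:2]); d=g[:2]-pv; L=np.hypot(*d); a0=np.arctan2(d[1],d[0]); print('L',L,np.degrees(a0)-YAW)
Ws=[]
for k in range(1,14):
    a=a0+(np.radians(YAW+1)-a0)*k/13; Ws.append(([*(pv+L*np.array([np.cos(a),np.sin(a)])),g[2]],30,40-40*k/13,255,2))
plan(Ws)
E
python3 e.py
```

```text
t 53.7 grasp [429.1 445.2 137.4] rot [-179.9  -30.5   39.9] row [-118.5  236.9] w 30.1 gf 0.0 F [ 1.1 -0.7 -0.7]
L 236.85933968514047 89.63138456727009
[[255, [8.2, 10.4, 4.8], [-0.014, -0.004, 0.023]], [255, [8.4, 10.1, 4.9], [-0.014, -0.004, 0.023]], [255, [7.6, 11, 4.4], [-0.014, 0.0, 0.023]], [255, [7.9, 10.7, 4.5], [-0.013, 0.0, 0.023]], [255, [7, 11.5, 4], [-0.013, 0.0, 0.023]], [255, [7.2, 11.3, 4.2], [-0.014, 0.0, 0.024]], [255, [6.3, 12, 3.6], [-0.013, 0.0, 0.023]], [255, [6.6, 11.8, 3.9], [-0.014, 0.0, 0.023]], [255, [5.6, 12.5, 3.2], [-0.013, 0.0, 0.023]], [255, [5.9, 12.3, 3.4], [-0.014, 0.0, 0.024]]]

[[255, [4.9, 12.9, 2.8], [-0.013, 0.0, 0.023]], [255, [5.2, 12.7, 3], [-0.013, 0.0, 0.023]], [255, [4.1, 13.2, 2.4], [-0.014, 0.0, 0.023]], [255, [4.5, 13, 2.6], [-0.013, 0.0, 0.024]], [255, [3.4, 13.5, 1.9], [-0.014, 0.0, 0.023]], [255, [3.7, 13.4, 2.2], [-0.013, 0.0, 0.023]], [255, [2.6, 13.7, 1.5], [-0.013, 0.0, 0.023]], [255, [2.9, 13.7, 1.7], [-0.014, 0.0, 0.024]], [255, [1.8, 13.9, 1], [-0.013, 0.0, 0.023]], [255, [2.2, 13.8, 1.3], [-0.014, 0.0, 0.023]]]

[[255, [1, 14, 0.6], [-0.013, 0.0, 0.023]], [255, [1.4, 13.9, 0.8], [-0.014, 0.0, 0.024]], [255, [0.3, 14, 0.1], [-0.013, 0.0, 0.023]], [255, [0.5, 14.1, 0.3], [-0.014, 0.0, 0.023]], [255, [-0.5, 14, -0.3], [-0.013, 0.0, 0.023]], [255, [-0.2, 14.1, -0.1], [-0.013, 0.0, 0.024]], [255, [0, 0, 0], [0, 0, 0]], [255, [0, 0, 0], [0, 0, 0]], [255, [0, 0, 0], [0, 0, 0]], [255, [0, 0, 0], [0, 0, 0]]]
```

>>> servo_tool --steps '[[255,[-1,0,1.7],[0,0,0]],[255,[-1,0,1.7],[0,0,0]],[255,[0,0,0],[0,0,0]],[255,[0,0,0],[0,0,0]],[255,[0,0,0],[0,0,0]],[255,[0,0,0],[0,0,0]],[255,[0,0,0],[0,0,0]],[255,[0,0,0],[0,0,0]],[255,[0,0,0],[0,0,0]],[255,[0,0,0],[0,0,0]]]'

```text
time_s: 54.7
ee_pos: [428.4, 444.7, 136.8]
ee_rot: [-179.9, -30.6, 40.0]
force: [0.6, -0.2, 5.4]
gripper_width: 16.0
gripper_force: 8.0
```

```bash
python3 e.py
```

```text
t 54.7 grasp [429.6 445.7 134.2] rot [-179.9  -30.6   40. ] row [-118.   237.4] w 16.0 gf 8.018286956939846 F [ 0.6 -0.2  5.4]
L 237.38772880420447 89.52712913982499
[[255, [8.2, 10.4, 4.8], [-0.014, -0.005, 0.023]], [255, [8.4, 10.1, 4.9], [-0.014, -0.005, 0.023]], [255, [7.6, 11, 4.4], [-0.014, 0.0, 0.023]], [255, [7.9, 10.8, 4.5], [-0.013, 0.0, 0.023]], [255, [7, 11.5, 4], [-0.014, 0.0, 0.023]], [255, [7.2, 11.4, 4.2], [-0.013, 0.0, 0.024]], [255, [6.3, 12, 3.6], [-0.014, 0.0, 0.023]], [255, [6.5, 11.8, 3.8], [-0.013, 0.0, 0.023]], [255, [5.6, 12.5, 3.3], [-0.013, 0.0, 0.023]], [255, [5.9, 12.3, 3.4], [-0.014, 0.0, 0.024]]]

[[255, [4.9, 12.9, 2.8], [-0.013, 0.0, 0.023]], [255, [5.2, 12.8, 3], [-0.014, 0.0, 0.023]], [255, [4.1, 13.2, 2.4], [-0.013, 0.0, 0.023]], [255, [4.5, 13.1, 2.5], [-0.014, 0.0, 0.024]], [255, [3.4, 13.5, 2], [-0.013, 0.0, 0.023]], [255, [3.7, 13.4, 2.1], [-0.013, 0.0, 0.023]], [255, [2.6, 13.7, 1.5], [-0.014, 0.0, 0.023]], [255, [2.9, 13.7, 1.7], [-0.013, 0.0, 0.024]], [255, [1.8, 13.9, 1.1], [-0.014, 0.0, 0.023]], [255, [2.2, 13.8, 1.2], [-0.013, 0.0, 0.023]]]

[[255, [1, 14, 0.6], [-0.013, 0.0, 0.023]], [255, [1.4, 14, 0.8], [-0.014, 0.0, 0.024]], [255, [0.2, 14, 0.1], [-0.013, 0.0, 0.023]], [255, [0.6, 14.1, 0.4], [-0.014, 0.0, 0.023]], [255, [-0.5, 14, -0.3], [-0.013, 0.0, 0.023]], [255, [-0.3, 14.1, -0.2], [-0.014, 0.0, 0.024]], [255, [0, 0, 0], [0, 0, 0]], [255, [0, 0, 0], [0, 0, 0]], [255, [0, 0, 0], [0, 0, 0]], [255, [0, 0, 0], [0, 0, 0]]]
```

>>> servo_tool --steps '[[255,[8.2,10.4,4.3],[-0.014,-0.005,0.023]],[255,[8.4,10.1,4.4],[-0.014,-0.005,0.023]],[255,[7.6,11,4.4],[-0.014,0.0,0.023]],[255,[7.9,10.8,4.5],[-0.013,0.0,0.023]],[255,[7,11.5,4],[-0.014,0.0,0.023]],[255,[7.2,11.4,4.2],[-0.013,0.0,0.024]],[255,[6.3,12,3.6],[-0.014,0.0,0.023]],[255,[6.5,11.8,3.8],[-0.013,0.0,0.023]],[255,[5.6,12.5,3.3],[-0.013,0.0,0.023]],[255,[5.9,12.3,3.4],[-0.014,0.0,0.024]]]'

```text
time_s: 55.7
ee_pos: [557.7, 392.4, 136.7]
ee_rot: [179.9, -29.9, 24.5]
force: [0.4, 2.4, 2.6]
gripper_width: 15.9
gripper_force: 8.0
```

>>> servo_tool --steps '[[255,[4.9,12.9,2.8],[-0.013,0.0,0.023]],[255,[5.2,12.8,3],[-0.014,0.0,0.023]],[255,[4.1,13.2,2.4],[-0.013,0.0,0.023]],[255,[4.5,13.1,2.5],[-0.014,0.0,0.024]],[255,[3.4,13.5,2],[-0.013,0.0,0.023]],[255,[3.7,13.4,2.1],[-0.013,0.0,0.023]],[255,[2.6,13.7,1.5],[-0.014,0.0,0.023]],[255,[2.9,13.7,1.7],[-0.013,0.0,0.024]],[255,[1.8,13.9,1.1],[-0.014,0.0,0.023]],[255,[2.2,13.8,1.2],[-0.013,0.0,0.023]]]'

```text
time_s: 56.7
ee_pos: [635.4, 278.0, 136.4]
ee_rot: [179.9, -29.8, 9.2]
force: [-1.0, -0.0, 1.7]
gripper_width: 16.0
gripper_force: 8.0
```

```bash
sed -i 's/range(1,14)/range(1,5)/; s/k\/13/k\/4/; s/40-40\*k\/13/10-10*k\/4/' e.py; python3 e.py
```

```text
t 56.7 grasp [636.9 278.2 133.8] rot [179.9 -29.8   9.2] row [100.2  84.4] w 16.0 gf 8.007024918333627 F [-1.  -0.   1.7]
L 235.7951096476919 20.97216123236713
[[255, [0.8, 10.2, 0.5], [-0.006, 0.001, 0.013]], [255, [1, 10.2, 0.6], [-0.006, 0.002, 0.012]], [255, [0.3, 10.2, 0.2], [-0.011, 0.0, 0.019]], [255, [0.5, 10.2, 0.2], [-0.011, 0.0, 0.019]], [255, [0, 10.3, 0], [-0.011, 0.0, 0.019]], [255, [0.1, 10.2, 0.1], [-0.011, 0.0, 0.019]], [255, [-0.4, 10.2, -0.3], [-0.011, 0.0, 0.019]], [255, [-0.3, 10.3, -0.1], [-0.011, 0.0, 0.018]], [255, [0, 0, 0], [0, 0, 0]], [255, [0, 0, 0], [0, 0, 0]]]
```

>>> servo_tool --steps '[[255,[0.8,10.2,0.5],[-0.006,0.001,0.013]],[255,[1,10.2,0.6],[-0.006,0.002,0.012]],[255,[0.3,10.2,0.2],[-0.011,0.0,0.019]],[255,[0.5,10.2,0.2],[-0.011,0.0,0.019]],[255,[0,10.3,0],[-0.011,0.0,0.019]],[255,[0.1,10.2,0.1],[-0.011,0.0,0.019]],[255,[-0.4,10.2,-0.3],[-0.011,0.0,0.019]],[255,[-0.3,10.3,-0.1],[-0.011,0.0,0.018]],[255,[0,0,0],[0,0,0]],[255,[0,0,0],[0,0,0]]]'

```text
time_s: 57.7
ee_pos: [645.5, 198.0, 136.6]
ee_rot: [-180.0, -30.0, 0.1]
force: [0.2, 0.3, -0.9]
gripper_width: 16.4
gripper_force: 8.0
```

>>> servo_tool --steps '[[255,[0,1,0],[0,0,0]],[255,[0,1,0],[0,0,0]],[255,[0,1,0],[0,0,0]],[255,[0,1,0],[0,0,0]],[255,[0,0,0],[0,0,0]],[255,[0,0,0],[0,0,0]],[255,[0,0,0],[0,0,0]],[255,[0,0,0],[0,0,0]],[255,[0,0,0],[0,0,0]],[255,[0,0,0],[0,0,0]]]'

```text
time_s: 58.7
ee_pos: [645.5, 194.4, 136.6]
ee_rot: [-180.0, -30.0, 0.1]
force: [-3.2, 0.6, -0.3]
gripper_width: 16.2
gripper_force: 8.0
```

```bash
python3 -c "
from plan import *
g=info(); d=g[:2]-np.array(W(-120,0,0)[:2]); print(np.degrees(np.arctan2(d[1],d[0]))-YAW)
ax=rot(30,0).apply([0,0,1])
plan([(g,30,0,0,6),(g-ax*20,30,0,0,2),(g-ax*80,30,0,0,4),([440,210,340],5,0,0,8)])"
```

```text
t 58.7 grasp [647.  194.4 134. ] rot [-1.8e+02 -3.0e+01  1.0e-01] row [116.    1.5] w 16.2 gf 8.007440995133948 F [-3.2  0.6 -0.3]
0.3534049053397852
[[0, [0, 0, 0], [0.0, 0.0, 0.0]], [0, [0, 0, 0], [0.0, 0.0, 0.001]], [0, [0, 0, 0], [-0.001, 0.0, 0.0]], [0, [0, 0, 0], [0.0, 0.0, 0.0]], [0, [0, 0, 0], [0.0, 0.0, 0.001]], [0, [0, 0, 0], [0.0, -0.001, 0.0]], [0, [0, 0, -10], [0.0, 0.0, 0.0]], [0, [0, 0, -10], [0.0, 0.0, 0.0]], [0, [0, 0, -15], [0.0, 0.0, 0.0]], [0, [0, 0, -15], [0.0, 0.0, 0.0]]]

[[0, [0, 0, -15], [0.0, 0.0, 0.0]], [0, [0, 0, -15], [0.0, 0.0, 0.0]], [0, [-9.4, -2, -25.2], [0.0, -0.054, 0.0]], [0, [-10.7, -1.9, -24.7], [0.0, -0.055, 0.0]], [0, [-12.1, -2, -24], [0.0, -0.054, 0.0]], [0, [-13.3, -2, -23.3], [0.0, -0.055, 0.0]], [0, [-14.7, -2, -22.6], [0.0, -0.054, 0.0]], [0, [-15.8, -1.9, -21.8], [0.0, -0.055, 0.0]], [0, [-17, -2, -20.8], [0.0, -0.054, 0.0]], [0, [-18, -2, -19.9], [0.0, -0.055, 0.0]]]
```

>>> servo_tool --steps '[[255,[0,1,0],[0,0,0]],[255,[0,1,0],[0,0,0]],[255,[0,1,0],[0,0,0]],[255,[0,0,0],[0,0,0]],[255,[0,0,0],[0,0,0]],[255,[0,0,0],[0,0,0]],[255,[0,0,0],[0,0,0]],[255,[0,0,0],[0,0,0]],[255,[0,0,0],[0,0,0]],[255,[0,0,0],[0,0,0]]]'

```text
time_s: 59.7
ee_pos: [645.8, 193.9, 136.7]
ee_rot: [-179.7, -30.1, 0.1]
force: [-4.1, 9.4, -2.7]
gripper_width: 16.2
gripper_force: 8.0
```

>>> servo_tool --steps '[[0,[0,0,0],[0,0,0]],[0,[0,0,0],[0,0,0]],[0,[0,0,0],[0,0,0]],[0,[0,0,0],[0,0,0]],[0,[0,0,0],[0,0,0]],[0,[0,0,0],[0,0,0]],[0,[0,0,-10],[0,0,0]],[0,[0,0,-10],[0,0,0]],[0,[0,0,-15],[0,0,0]],[0,[0,0,-15],[0,0,0]]]'

```text
time_s: 60.7
ee_pos: [620.1, 191.4, 181.6]
ee_rot: [-180.0, -30.1, 0.1]
force: [0.0, -0.4, 0.0]
gripper_width: 91.0
gripper_force: 0.0
```

>>> servo_tool --steps '[[0,[0,0,-15],[0.0,0.0,0.0]],[0,[0,0,-15],[0.0,0.0,0.0]],[0,[-9.4,-2,-25.2],[0.0,-0.054,0.0]],[0,[-10.7,-1.9,-24.7],[0.0,-0.055,0.0]],[0,[-12.1,-2,-24],[0.0,-0.054,0.0]],[0,[-13.3,-2,-23.3],[0.0,-0.055,0.0]],[0,[-14.7,-2,-22.6],[0.0,-0.054,0.0]],[0,[-15.8,-1.9,-21.8],[0.0,-0.055,0.0]],[0,[-17,-2,-20.8],[0.0,-0.054,0.0]],[0,[-18,-2,-19.9],[0.0,-0.055,0.0]]]'

```text
time_s: 61.7
ee_pos: [438.1, 206.7, 344.7]
ee_rot: [-179.9, -5.0, 0.2]
force: [0.0, 0.5, -0.1]
gripper_width: 91.3
gripper_force: 0.0
```

>>> servo_tool --steps '[[0,[0,0,0],[0,0,0]],[0,[0,0,0],[0,0,0]],[0,[0,0,0],[0,0,0]],[0,[0,0,0],[0,0,0]],[0,[0,0,0],[0,0,0]],[0,[0,0,0],[0,0,0]],[0,[0,0,0],[0,0,0]],[0,[0,0,0],[0,0,0]],[0,[0,0,0],[0,0,0]],[0,[0,0,0],[0,0,0]]]'

```text
time_s: 62.7
ee_pos: [439.7, 206.6, 342.9]
ee_rot: [-180.0, -5.1, 0.2]
force: [0.5, 0.4, -0.8]
gripper_width: 90.9
gripper_force: 0.0
```

```bash
python3 -c "
from plan import *
info(); p=grab('wrist'); save(p,'w6.png'); C,uv=cloud(p)
d=(C[:,:2]-[531.2,200.8])@np.array([[c_,-s_],[s_,c_]])
m=(abs(d[:,1])<40)&(abs(d[:,0])<95)&(abs(C[:,2]-104)<3); l=cv2.fitLine(d[m].astype(np.float32),cv2.DIST_HUBER,0,.01,.01).ravel(); print(m.sum(),l)
"
```

```text
t 62.7 grasp [440.  206.6 339.9] rot [-180.    -5.1    0.2] row [-91.4  -0.4] w 90.9 gf 0.0 F [ 0.5  0.4 -0.8]
2719 [9.999999e-01 5.340041e-04 4.476229e+00 4.310422e-02]
```

View pics/w6.png

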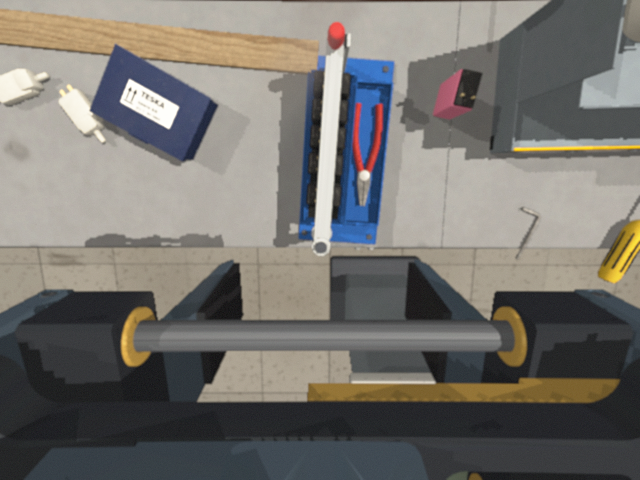

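The bar (knob at 336,35, pivot at 320,247) is shut against the stop over the five relays, and the gripper is clear of everything. The pink look-alike (458,95) was not touched.

```bash
python3 -c "
from h import *
print(ticket.job_done())"
```

```text
the job is handed in; nothing more can be done
None
```

The job is handed in: all three spare relays stand upright in the channel beside the two old ones, and the bar is shut against its stop; no verdict came back, but my last images showed everything in place.

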